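# Fold up the carton and pack the heat sinks

## Task

At the parts stall, first fold all four walls of the carton blank fully upright, while the carton is still empty. Then lift every heat sink out of its pocket in the black tray and pack it in the carton, all of them resting on the carton's floor (any way up, none on top of another), with the four walls still upright. Leave the blue capacitor in the tray and do not push about anything else on the counter.

Things in the scene. Friction and masses are not known exactly. Their poses are not given: they have to be found in the camera images.
- carton: Floor of a brown carton blank, taped to the counter (cannot move): 130 mm along x, 170 along y, 4 thick. Origin: centre of its underside, at counter height; z up. Four walls, 52 mm from crease to free edge, 4 mm thick, are hinged exactly on its four edges, 4 mm above the counter. Erected, the box is 126 x 166 mm inside, rim 56 mm above the counter.
- tray: Black moulded tray, 130 mm along x, 200 along y, 17 high, fixed to the counter. Origin: centre of its underside. Four pockets 48 x 34 mm, 12 deep (their floor 5 mm above the counter) at x = -33 and +33, y = -65 and +10 mm; a round pocket at x = 0, y = 78 mm for the capacitor.
- capacitor: Bystander: an upright blue capacitor can, diameter 25, height 34 mm, standing in the tray's round pocket. Origin: centre of its underside.
- wall_near (a joint): Wall on the carton's -x side (crease at carton x = -65 mm, 4 mm above the counter; wall 168 mm wide along it). Value in rad: 0 = flat outwards, 1.57 = upright (its stop). Starts at 0.4 to 0.75. The crease is stiff (0.04 N m friction): the wall stays at any angle it is left at; pushing its free edge inwards and upwards from outside raises it with a few newtons.
- wall_near_edge (a point): Middle of the free edge of the wall on the carton's -x side, 52 mm from its crease.
- wall_right (a joint): Wall on the carton's -y side (crease at carton y = -85 mm, 4 mm above the counter; wall 128 mm wide along it). Value in rad: 0 = flat outwards, 1.57 = upright (its stop). Starts at 0.4 to 0.75. The crease is stiff (0.04 N m friction): the wall stays at any angle it is left at; pushing its free edge inwards and upwards from outside raises it with a few newtons.
- wall_right_edge (a point): Middle of the free edge of the wall on the carton's -y side, 52 mm from its crease.
- wall_far (a joint): Wall on the carton's +x side (crease at carton x = +65 mm, 4 mm above the counter; wall 168 mm wide along it). Value in rad: 0 = flat outwards, 1.57 = upright (its stop). Starts at 0.4 to 0.75. The crease is stiff (0.04 N m friction): the wall stays at any angle it is left at; pushing its free edge inwards and upwards from outside raises it with a few newtons.
- wall_far_edge (a point): Middle of the free edge of the wall on the carton's +x side, 52 mm from its crease.
- wall_left (a joint): Wall on the carton's +y side (crease at carton y = +85 mm, 4 mm above the counter; wall 128 mm wide along it). Value in rad: 0 = flat outwards, 1.57 = upright (its stop). Starts at 0.4 to 0.75. The crease is stiff (0.04 N m friction): the wall stays at any angle it is left at; pushing its free edge inwards and upwards from outside raises it with a few newtons.
- wall_left_edge (a point): Middle of the free edge of the wall on the carton's +y side, 52 mm from its crease.
- sink1: A finned aluminium heat sink, a solid block for grasping, 44 mm along its x, 30 mm along its y (across the fins), 32 mm along its z, about 70 g; may be absent (None from the start). Origin: its centre. It starts fins up in a tray pocket with its axes parallel to the tray's, its centre 21 mm above the counter, its upper 20 mm standing out of the pocket.
- sink2: A finned aluminium heat sink, a solid block for grasping, 44 mm along its x, 30 mm along its y (across the fins), 32 mm along its z, about 70 g; may be absent (None from the start). Origin: its centre. It starts fins up in a tray pocket with its axes parallel to the tray's, its centre 21 mm above the counter, its upper 20 mm standing out of the pocket.
- sink3: A finned aluminium heat sink, a solid block for grasping, 44 mm along its x, 30 mm along its y (across the fins), 32 mm along its z, about 70 g; may be absent (None from the start). Origin: its centre. It starts fins up in a tray pocket with its axes parallel to the tray's, its centre 21 mm above the counter, its upper 20 mm standing out of the pocket.
- sink4: A finned aluminium heat sink, a solid block for grasping, 44 mm along its x, 30 mm along its y (across the fins), 32 mm along its z, about 70 g; may be absent (None from the start). Origin: its centre. It starts fins up in a tray pocket with its axes parallel to the tray's, its centre 21 mm above the counter, its upper 20 mm standing out of the pocket.
- tape: Bystander: a yellow roll of tape lying flat, outer diameter 76, height 22 mm. Origin: centre of its underside.
- dish: Bystander: a blue ceramic dish, diameter 120, height 45 mm. Origin: centre of its underside.
- flux: Bystander: an amber glass bottle, diameter 44, height 85 mm. Origin: centre of its underside.
- driver: Bystander: a screwdriver with a red handle, lying on the counter. Origin: centre of its underside.
- meter: Bystander: a grey pocket meter lying flat, 75 x 120 x 16 mm. Origin: centre of its underside.
- estop: Bystander: a red mushroom push button on a yellow 50 mm square housing, 57 mm high. Origin: centre of its underside.
- transformer: Bystander: a small copper and dark steel transformer, 60 x 58 x 40 mm. Origin: centre of its underside.
Not all that is in view belongs to the job. Leave any orange or purple look-alike of the sink1 alone.

How it is judged (in metres and radians):
On the way:
1. all four walls stand upright (over 1.43 rad) while no heat sink is in the carton (value of joint each of wall_near, wall_right, wall_far, wall_left above 1.43 rad and not (x of sink1 in the frame of carton between -0.066 and 0.066 m and y of sink1 in the frame of carton between -0.086 and 0.086 m) and not (x of sink2 in the frame of carton between -0.066 and 0.066 m and y of sink2 in the frame of carton between -0.086 and 0.086 m) and not (x of sink3 in the frame of carton between -0.066 and 0.066 m and y of sink3 in the frame of carton between -0.086 and 0.086 m) and not (x of sink4 in the frame of carton between -0.066 and 0.066 m and y of sink4 in the frame of carton between -0.086 and 0.086 m)), for 0.2 s.
At the end, for the whole second after the job is handed in: All four walls are upright (over 1.43 rad); every heat sink present is at rest inside the carton (centre within 66 mm in x and 86 mm in y of the carton's centre, under 34 mm above the counter, so not on another); the capacitor is still in the tray (value of joint each of wall_near, wall_right, wall_far, wall_left above 1.43 rad and x of sink1 in the frame of carton between -0.066 and 0.066 m and y of sink1 in the frame of carton between -0.086 and 0.086 m and z of each of sink1, sink2, sink3, sink4 in the frame of carton below 0.034 m and linear speed of each of sink1, sink2, sink3, sink4 below 0.03 m/s and x of sink2 in the frame of carton between -0.066 and 0.066 m and y of sink2 in the frame of carton between -0.086 and 0.086 m and x of sink3 in the frame of carton between -0.066 and 0.066 m and y of sink3 in the frame of carton between -0.086 and 0.086 m and x of sink4 in the frame of carton between -0.066 and 0.066 m and y of sink4 in the frame of carton between -0.086 and 0.086 m and horizontal distance between capacitor and tray below 0.09 m); the robot touches nothing.
It fails at once if a bystander on the counter is pushed more than 4 cm (distance of any of tape, dish, flux, driver, meter, estop, transformer from where it was at the start of the episode above 0.04 m).
It fails at once if the capacitor is taken out of the tray or moved more than 4 cm (distance of capacitor from where it was at the start of the episode above 0.04 m).
Of sink1, sink2, sink3, sink4 only 3 to 4 are there at a start; the rules pass over those that are not, and their reading is None.
At some moment in a run one of sink1, sink2, sink3, sink4 may be knocked a few centimetres aside while the robot is not near it.
Once in a run the grip may slacken for a moment while it holds something.
It also fails if it takes over 200 s, if anything falls off the work surface, if the arm or the gripper's body presses on something with over 40 N, if the wrist force passes 120 N, or if a joint passes its speed limit or range.

## Robot

A 6-joint arm with a two-finger parallel gripper is mounted at the origin on the work surface. World frame = base frame: x ahead of the robot, y to its left, z up, the work surface at z = 0. Lengths are in m, angles in degrees, forces in N, time in s.
With the tool pointing down it reaches from about 0.325 to 0.9 m from the base axis. Payload 3.5 kg.
Tool frame: the origin (TCP) lies where the fingers leave the gripper's body, on its centre line; the fingertips stand 73 mm ahead of it and the grasp point (between the pads) lies 54 mm ahead of it; x points along the fingers, z is the direction in which the jaws open and shut, and the axes are right-handed (so a half turn about x gives the same grasp; the last joint's range is limited). The gripper opens to 85 mm and grips with 20 to 120 N. Pads are 22 mm wide; open, the fingers measure 114 mm over their backs; the gripper's body (76 mm by 85 mm) begins 54 mm behind the grasp point. The pads swing forward as they close: fully open they stand 13 mm farther back than shut.
Start: joints at [-73.018, 15.837, -1.513, 72.651, 0, 84.076], TCP at [0.243, -0.576, 0.304] pointing down, gripper open.
Joint ranges: [-178.77, 178.77], [-48.84, 107.48], [-61.69, 71.31], [-111.58, 123.2], [-90, 87.43], [-180, 180]. Speed limits (degrees/s): [147.25, 147.25, 180, 180, 180, 180].

## Interface

Orientations are given as [roll, pitch, yaw] about the fixed x, y, z axes, in that order (R = Rz(yaw) Ry(pitch) Rx(roll)).
In Python, from rig import arm, read_camera, camera_params gives the robot as it stands.
- The arm moves only by the tool play_rows, never from a script. Its arguments are lists of equal length, an entry for each row: "translation": the shift along the tool's x, y, z in mm, a list of three; "turn": the turn about the tool's x in degrees; "grip": the closure, from -1 (fully open) to 1 (shut). In form: {"translation": [[dx, dy, dz], ...], "turn": [turn, ...], "grip": [grip, ...]}. A call has 1 to 8 rows; each row is the pose to reach, as a shift and turn from the pose measured when the call began, along the tool's axes at that moment; what a row does not reach only later rows make up. A row lasts 1/8 s, in which the tool goes at most 62.5 mm and 10.7 degrees, less where a joint would pass 70% of its speed; a pose out of reach is approached as far as the arm can. A call with a gripper value outside its range is refused whole. The fingers move at their own pace and stop on an object; "force" is the grip in N (left out, the last holds). Time passes only in rows, so rows that repeat a pose let the fingers close. It gives the time, the measured TCP pose, the force and the opening at its end, in the units of the state.
- arm.observe(): the state, without advancing time (a new reading comes with each control period).
- read_camera(name): name is "side" or "top"; returns the picture (400x640x3 uint8, red, green, blue); there is no depth.
- camera_params(name): a dict with "fx", "fy", "cx", "cy" (pixels), "distortion" ([k1, k2, p1, p2, k3] as OpenCV has them; the pictures are not rectified), "extrinsics" (4x4, takes a point from camera to world coordinates). Camera axes: x right, y up, looking along -z (the intrinsics and any distortion apply to the point x, -y, -z); pixel columns grow to the right and rows downward; lengths in m; the calibration is good to about 2 mm. A picture is of the moment at which its call begins. camera_params takes no time and is no camera call.
- arm.close_job(): hands the job in, once; it reports no verdict.
The state is a dict: "time_s": time; "joint_positions": joint angles; "qvel": joint speeds; "joint_torque": joint torques, N m; "ee_pos": TCP position; "ee_rot": TCP orientation; "force": force on the tool from outside, world axes, zero at the start; "ft_torque": the same for the moment, N m; "gripper_width": finger opening in m.
Only numpy, scipy, OpenCV 4.12 (cv2) and the standard library are available. Lean on these libraries where they do the work, as an engineer would, in place of code of your own. Each camera call takes 0.05 s, during which the arm holds its last target.

## Working session

There is one attempt and no reset: what is moved stays moved. The work goes in short steps, Python scripts to look and compute and a tool call to move; the robot and the scene stay as the last step left them, time stands still between calls to the robot, and variables do not carry over. Pictures are saved under pics/ and viewed, and the job is handed in when it is done.

Besides the shell and the picture viewer there is one more tool, called after "Request:" as name(argument=value, ...), one argument or row to a line, values as JSON. play_rows: Moves the arm, as the interface text tells. Its arguments: {"type":"object","properties":{"translation":{"type":"array"},"turn":{"type":"array"},"grip":{"type":"array"},"force":{"type":"number"}},"required":["translation","turn","grip"]}

```bash
ls; mkdir -p pics
python3 - <<'E'
from rig import arm, read_camera, camera_params
import cv2
print(arm.observe())
for n in("side","top"):
    im=read_camera(n); cv2.imwrite(f"pics/{n}0.png",im[:,:,::-1]); print(n,camera_params(n))
E
```

```text
pics
{'time_s': 0.0, 'joint_positions': array([-7.30170795e+01,  1.58817281e+01, -1.59876313e+00,  7.26528100e+01,
       -5.50648186e-04,  8.40754825e+01]), 'qvel': array([ 0.04007078,  0.00936683, -0.04434673,  0.07012494, -0.07417254,
        0.05560656]), 'joint_torque': array([ 2.04756558e-03, -4.45511484e+01,  2.95200509e+01,  1.63381296e-02,
       -1.51840632e-04, -9.75024861e-07]), 'ee_pos': array([ 0.24307893, -0.57510616,  0.30271437]), 'ee_rot': array([174.31216134,  89.86669761, 107.21959993]), 'force': array([ 0.13669267, -0.01232704,  0.14406167]), 'ft_torque': array([-0.00547388,  0.06407741, -0.00366296]), 'gripper_width': 0.08511223144913788}
side {'fx': 520.5408683291632, 'fy': 520.5408683291632, 'cx': 316.2853990365495, 'cy': 197.9303103614461, 'distortion': array([-0.03717505,  0.        ,  0.        ,  0.        ,  0.        ]), 'extrinsics': array([[ 0.56319343,  0.52747356, -0.63606981, -0.53377678],
       [-0.82623784,  0.34828293, -0.4427528 , -0.75725645],
       [-0.01200814,  0.77490041,  0.63196927,  1.10429833],
       [ 0.        ,  0.        ,  0.        ,  1.        ]])}
top {'fx': 366.1647064633514, 'fy': 366.1647064633514, 'cx': 325.6040323113598, 'cy': 200.8283196196599, 'distortion': array([-0.06822038,  0.        ,  0.        ,  0.        ,  0.        ]), 'extrinsics': array([[ 0.01896447,  0.98812543, -0.15247451,  0.37741279],
       [-0.99976291,  0.02037355,  0.00768421, -0.02163013],
       [ 0.01069941,  0.15229263,  0.98827753,  1.08925399],
       [ 0.        ,  0.        ,  0.        ,  1.        ]])}
```

View pics/side0.png

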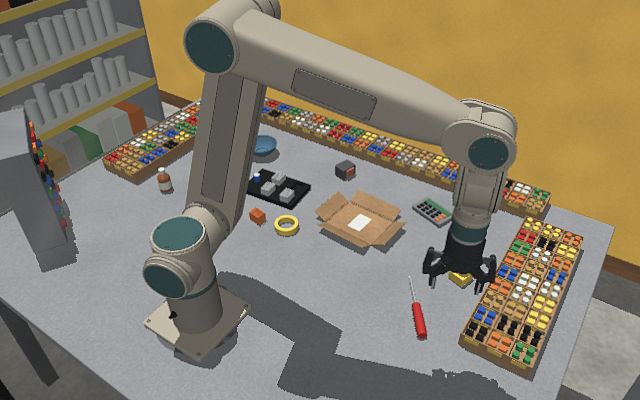

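View pics/top0.png

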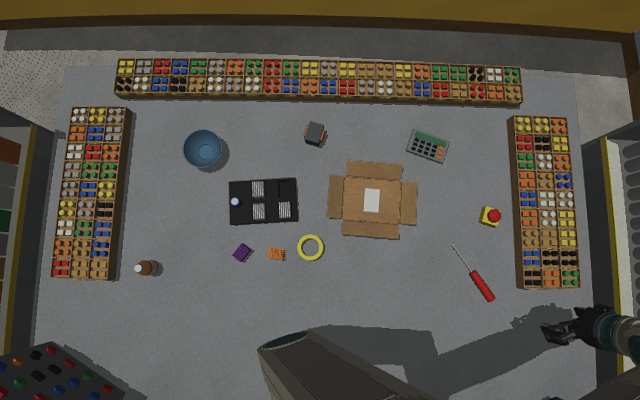

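The top view shows the carton around (372,200), the tray around (263,201) with 3 sinks near (258,188), (258,211) and (284,209), and the capacitor at (235,201). Next I'll zoom in and set up the helpers.

```bash
cat > h.py <<'E'
import numpy as np, cv2
from rig import arm, read_camera, camera_params
C={n:camera_params(n) for n in("side","top")}
def K(n):
    c=C[n]; return np.array([[c['fx'],0,c['cx']],[0,c['fy'],c['cy']],[0,0,1]]),np.array(c['distortion'])
def ray(n,px):
    k,d=K(n); p=cv2.undistortPoints(np.array(px,float).reshape(-1,1,2),k,d).reshape(-1,2)
    E=C[n]['extrinsics']; v=np.c_[p[:,0],-p[:,1],-np.ones(len(p))]@E[:3,:3].T
    return E[:3,3],v
def onz(n,px,z):
    o,v=ray(n,px); return o+v*((z-o[2])/v[:,2])[:,None]
def proj(n,P):
    P=np.array(P,float).reshape(-1,3);E=np.linalg.inv(C[n]['extrinsics']); q=P@E[:3,:3].T+E[:3,3]; q=q*[1,-1,-1]
    k,d=K(n); return cv2.projectPoints(q,np.zeros(3),np.zeros(3),k,d)[0].reshape(-1,2)
def tri(p1,p2):
    (o1,a),(o2,b)=ray("side",[p1]),ray("top",[p2]); a=a[0]/np.linalg.norm(a);b=b[0]/np.linalg.norm(b)
    s=np.linalg.lstsq(np.c_[a,-b],o2-o1,rcond=None)[0]; A=o1+s[0]*a;B=o2+s[1]*b
    return (A+B)/2,np.linalg.norm(A-B)
def crop(n,im,x0,x1,y0,y1,f,name):
    c=cv2.resize(im[y0:y1,x0:x1,::-1],None,fx=f,fy=f,interpolation=cv2.INTER_CUBIC); cv2.imwrite("pics/"+name,c)
E
python3 - <<'E'
from h import *
t=cv2.imread("pics/top0.png")[:,:,::-1]; s=cv2.imread("pics/side0.png")[:,:,::-1]
crop("top",t,220,430,150,260,3.8,"t0c.png"); crop("side",s,230,430,140,260,4,"s0c.png")
E
```

```text
(no output)
```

View pics/t0c.png

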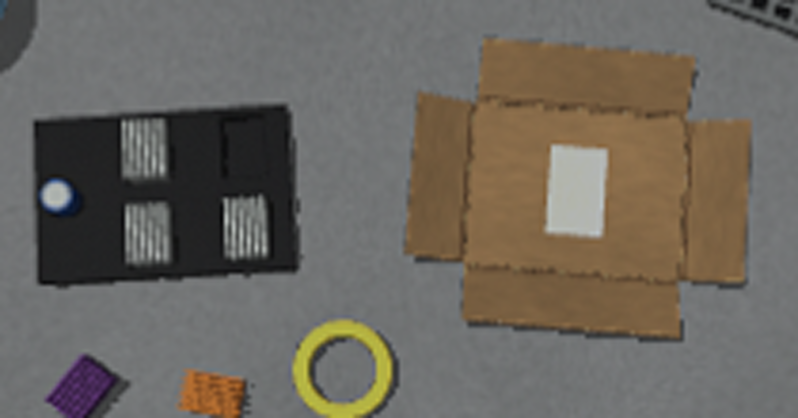

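View pics/s0c.png

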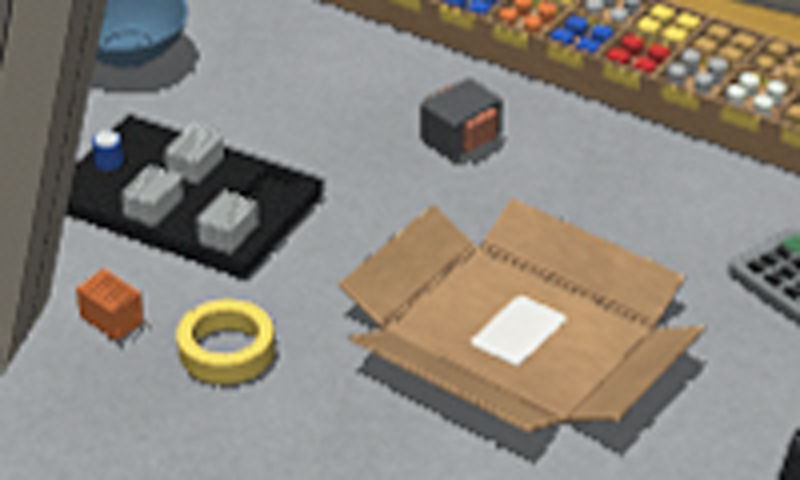

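Run:
```python
from h import *
np.set_printoptions(precision=4,suppress=True)
def T(l): return np.array(l,float)/3.8+[220,150]-0.37
def S(l): return np.array(l,float)/4+[230,140]-0.375
fl=onz("top",T([(478,105),(688,120),(685,280),(465,265)]),.004); print(fl, fl.mean(0))
L=lambda i,j:np.linalg.norm(fl[i]-fl[j]); print("sizes",L(0,1),L(3,2),L(0,3),L(1,2))
d=(fl[0]+fl[3]-fl[1]-fl[2])[:2]; d2=(fl[0]+fl[1]-fl[2]-fl[3])[:2]; print("yaw",np.degrees(np.arctan2(-d[0],d[1])),np.degrees(np.arctan2(d2[1],d2[0])))
fs=onz("side",S([(388,325),(475,245),(660,325),(560,418)]),.004); print("side floor NL,FL,FR,NR",fs,fs.mean(0))
tr=onz("top",T([(35,122),(288,106),(298,270),(40,284)]),.017); print("tray",tr,tr.mean(0))
L=lambda i,j:np.linalg.norm(tr[i]-tr[j]); print(L(0,1),L(3,2),L(0,3),L(1,2))
d=(tr[0]+tr[3]-tr[1]-tr[2])[:2];print("yaw",np.degrees(np.arctan2(-d[0],d[1])))
print("sinks tops",onz("top",T([(144,149),(148,233),(246,228)]),.037))
# wall edges corners triangulated
for n,a,b in [("farL",(515,200),(485,38)),("farR",(683,277),(695,58)),("leftF",(433,207),(418,93)),("leftN",(342,286),(405,255)),("nearL",(352,338),(463,320)),("nearR",(530,428),(680,338)),("rightN",(622,416),(742,283)),("rightF",(703,325),(750,122))]:
    print(n,*tri(S([a])[0],T([b])[0]))
```

```text
[[ 0.6184 -0.0888  0.004 ]
 [ 0.6099 -0.2571  0.004 ]
 [ 0.4815 -0.2532  0.004 ]
 [ 0.49   -0.0799  0.004 ]] [ 0.5499 -0.1698  0.004 ]
sizes 0.16858340032571154 0.17345199193661467 0.1286794819786619 0.12846779007472728
yaw -2.849008448584881 -2.850517616680138
side floor NL,FL,FR,NR [[ 0.4966 -0.0786  0.004 ]
 [ 0.6196 -0.084   0.004 ]
 [ 0.6154 -0.2583  0.004 ]
 [ 0.4803 -0.2446  0.004 ]] [ 0.5529 -0.1664  0.004 ]
tray [[0.5947 0.2607 0.017 ]
 [0.6115 0.0617 0.017 ]
 [0.4822 0.0498 0.017 ]
 [0.467  0.2493 0.017 ]] [0.5389 0.1554 0.017 ]
0.19979092491375788 0.20002655451940415 0.12815957648952878 0.12988666262281004
yaw 4.583060370003167
sinks tops [[0.5711 0.1699 0.037 ]
 [0.5061 0.1637 0.037 ]
 [0.5115 0.0891 0.037 ]]
farL [ 0.6684 -0.0926  0.0231] 3.3086523467502114e-05
farR [ 0.6544 -0.2576  0.0264] 0.002413073797578116
leftF [ 0.6227 -0.0404  0.0231] 1.3360720237920395e-05
leftN [ 0.4956 -0.0337  0.0239] 0.0028415484653729725
nearL [ 0.4458 -0.0782  0.028 ] 0.0012604496533074494
nearR [ 0.4347 -0.2435  0.0302] 0.0005209437929431431
rightN [ 0.4788 -0.2932  0.0325] 0.004966663726906466
rightF [ 0.603  -0.2993  0.0335] 0.0003142532471789656
```

```bash
cat >> h.py <<'E'
from scipy.spatial.transform import Rotation as Ro
np.set_printoptions(precision=4,suppress=True)
def pose():
    o=arm.observe(); return np.array(o['ee_pos']),Ro.from_euler('xyz',o['ee_rot'],degrees=True).as_matrix(),o
def rel(P,zdir=None):
    """tool-frame shift (mm) to TCP world P; turn so tool z lies along world heading zdir (deg, mod 180)"""
    p,R,o=pose(); P=np.array(P,float)
    print("tcp",p,"zhead",round(np.degrees(np.arctan2(R[1,2],R[0,2])),1),"j6",round(o['joint_positions'][5],1),"F",np.round(o['force'],1),"t",o['time_s'],"w",o['gripper_width'])
    print("shift mm",np.round((P-p)@R*1000,1))
    if zdir is not None:
        h=np.radians(zdir); v=R.T@np.array([np.cos(h),np.sin(h),0]); a=np.degrees(np.arctan2(-v[1],v[2])); a=(a+90)%180-90
        print("turn",round(a,1))
CT=np.array([.5515,-.168]); CY=np.radians(-3.); TR=np.array([.539,.155]); TY=np.radians(4.6)
def rot(a): return np.array([[np.cos(a),-np.sin(a)],[np.sin(a),np.cos(a)]])
def car(x,y): return CT+rot(CY)@[x,y]
def tray(x,y): return TR+rot(TY)@[x,y]
E
python3 - <<'E'
from h import *
p,R,o=pose(); print(R)
print("obst (tape,transf,meter,estop,driver tip, orange)",onz("top",[(310,247),(315,133),(428,145),(490,216),(452,244),(276,253)],.01))
print(car(0.15,0)); rel([*car(.145,0),.25],87)
E
```

```text
[[-0.0006  0.9211  0.3892]
 [ 0.0019  0.3892 -0.9211]
 [-1.      0.0002 -0.002 ]]
obst (tape,transf,meter,estop,driver tip, orange) [[ 0.4062  0.0131  0.01  ]
 [ 0.7544  0.0066  0.01  ]
 [ 0.7247 -0.3427  0.01  ]
 [ 0.5078 -0.5275  0.01  ]
 [ 0.4221 -0.4074  0.01  ]
 [ 0.3867  0.112   0.01  ]]
[ 0.7013 -0.1759]
tcp [ 0.2431 -0.5752  0.3028] zhead -67.1 j6 84.1 F [0.8 0.5 0.5] t 0.1 w 0.08510623436706678
shift mm [  53.3  573.  -191.6]
turn 25.9
```

Request:
play_rows(
  translation=[
    [0,285,-95],
    [0,573,-191],
    [0,573,-191],
    [0,573,-191],
    [0,573,-191],
    [0,573,-191],
    [0,573,-191],
    [0,573,-191],
  ],
  turn=[10,20,26,26,26,26,26,26],
  grip=[1,1,1,1,1,1,1,1],
  force=40,
)

```text
time_s: 1.1
ee_pos: [0.6195, -0.2435, 0.3029]
ee_rot: [-145.2, 89.9, 121.7]
force: [0.3, -0.5, 0.8]
gripper_width: 0.0001
```

Request:
play_rows(
  translation=[
    [0,0,0],
  ],
  turn=[0],
  grip=[1],
)

```text
time_s: 1.23
ee_pos: [0.6219, -0.2401, 0.3019]
ee_rot: [-151.2, 89.8, 116.0]
force: [-0.5, 0.1, -0.4]
gripper_width: 0.0003
```

Run:
```python
from h import *
rel([*car(.145,0),.15],87);
```

```text
tcp [ 0.6219 -0.2401  0.3019] zhead -92.8 j6 156.1 F [-0.5  0.1 -0.4] t 1.225 w 0.00027922875011863004
shift mm [152.   71.4 -67.6]
turn 0.2
```

Request:
play_rows(
  translation=[
    [0,50,-45],
    [0,71,-67],
    [40,71,-67],
    [100,71,-67],
    [152,71,-67],
    [200,71,-67],
    [210,71,-67],
    [210,71,-67],
  ],
  turn=[0,0,0,0,0,0,0,0],
  grip=[1,1,1,1,1,1,1,1],
)

```text
time_s: 2.22
ee_pos: [0.6953, -0.1767, 0.092]
ee_rot: [-139.6, 89.8, 127.6]
force: [0.7, 0.1, 0.2]
gripper_width: -0.0002
```

Run:
```python
from h import *
rel([*car(.145,0),.079],87); 
s=read_camera("side"); crop("s",s,300,480,100,260,4,"s1.png")
p=pose()[0]; print(proj("side",[p,p-[0,0,.073]]))
```

```text
tcp [ 0.6953 -0.1767  0.092 ] zhead -92.8 j6 163.4 F [0.7 0.1 0.2] t 2.225 w -0.00023184975696087637
shift mm [13.   1.  -1.1]
turn 0.2
[[386.1947 176.8307]
 [384.5949 194.4593]]
```

View pics/s1.png

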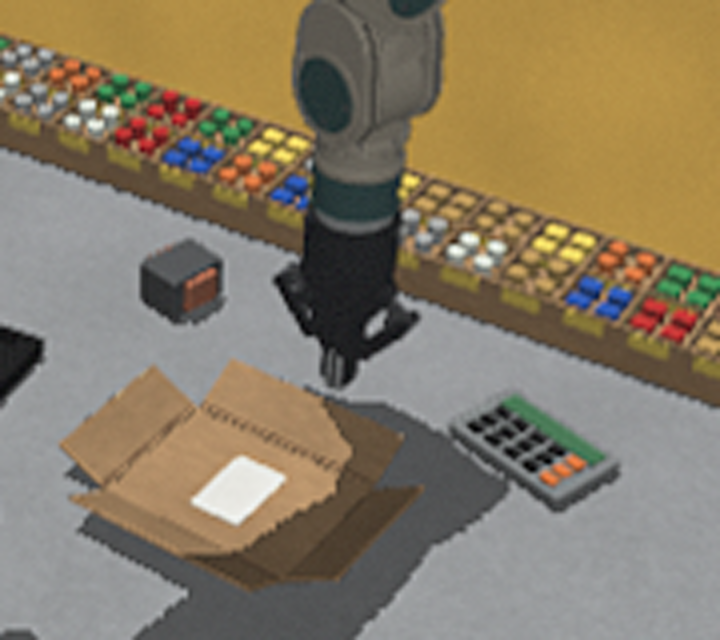

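Request:
play_rows(
  translation=[
    [14,0,0],
    [14,-15,0],
    [11,-22,0],
    [4,-26,0],
    [-3,-30,0],
    [-9,-35,0],
    [-14,-40,0],
    [-17,-46,0],
  ],
  turn=[0,0,0,0,0,0,0,0],
  grip=[1,1,1,1,1,1,1,1],
)

```text
time_s: 3.28
ee_pos: [0.651, -0.1748, 0.1116]
ee_rot: [131.7, 89.8, 38.9]
force: [1.2, 0.7, 0.8]
gripper_width: -0.0
```

Run:
```python
from h import *
rel([.6274,-.172,.115]); 
s=read_camera("side"); crop("s",s,300,480,100,260,4,"s2.png")
```

```text
tcp [ 0.651  -0.1748  0.1116] zhead -92.8 j6 162.2 F [1.2 0.7 0.8] t 3.275 w -1.0403524312074795e-05
shift mm [ -3.5 -23.7  -1.6]
```

View pics/s2.png

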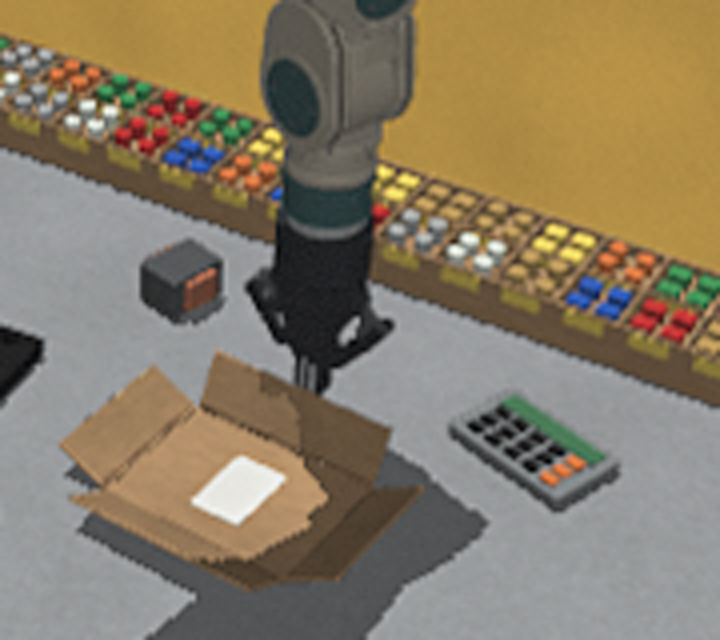

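The far wall is being raised, to about 50° so far, and the fingertip is behind it. I'll keep going.

Request:
play_rows(
  translation=[
    [-1,-6,0],
    [-2,-12,0],
    [-3,-18,0],
    [-3,-22,0],
    [-3,-24,0],
    [-3,-25,0],
    [-3,-26,0],
    [-3,-26,0],
  ],
  turn=[0,0,0,0,0,0,0,0],
  grip=[1,1,1,1,1,1,1,1],
)

```text
time_s: 4.32
ee_pos: [0.6283, -0.1736, 0.1149]
ee_rot: [103.8, 89.3, 11.0]
force: [12.3, -0.3, -7.5]
gripper_width: 0.0002
```

Run:
```python
from h import *
rel([.6274,-.172,.115]); 
s=read_camera("side"); crop("s",s,300,480,100,260,4,"s3.png")
```

```text
tcp [ 0.6283 -0.1736  0.1149] zhead -92.8 j6 161.5 F [12.3 -0.3 -7.5] t 4.325 w 0.00023022734364368542
shift mm [-0.1 -1.  -1.6]
```

View pics/s3.png

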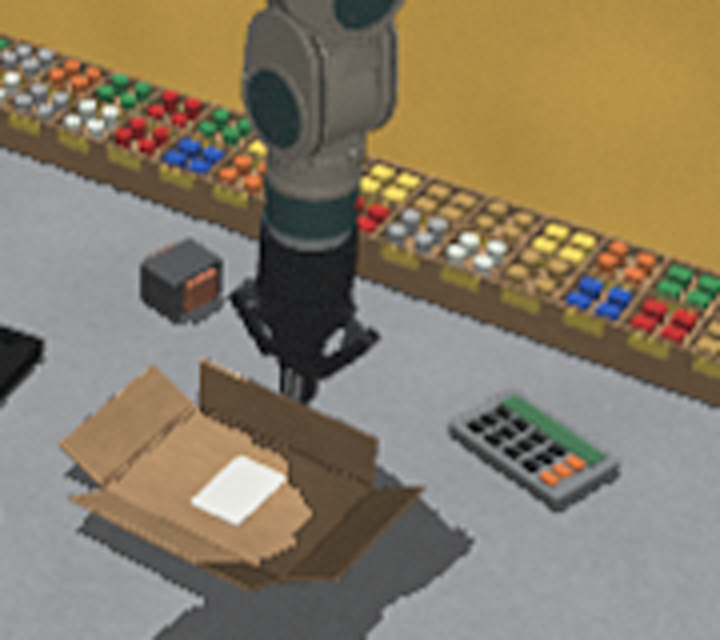

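Request:
play_rows(
  translation=[
    [0,15,0],
    [-30,25,0],
    [-90,15,0],
    [-95,-45,0],
    [-95,-107,0],
    [-95,-165,0],
    [-95,-215,0],
    [-95,-215,0],
  ],
  turn=[0,0,0,0,0,0,0,0],
  grip=[1,1,1,1,1,1,1,1],
)

```text
time_s: 5.38
ee_pos: [0.4073, -0.1616, 0.2058]
ee_rot: [136.5, 89.6, 43.6]
force: [1.0, -0.4, -0.5]
gripper_width: 0.0
```

Run:
```python
from h import *
s=read_camera("side"); crop("s",s,300,480,100,260,4,"s4.png")
rel([*car(-.142,0),.078],87);
```

```text
tcp [ 0.4101 -0.1627  0.2067] zhead -92.8 j6 152.6 F [-0.8  0.4  0.3] t 5.425 w -0.0002295265706636553
shift mm [128.7  -1.7  -1.6]
turn 0.2
```

View pics/s4.png

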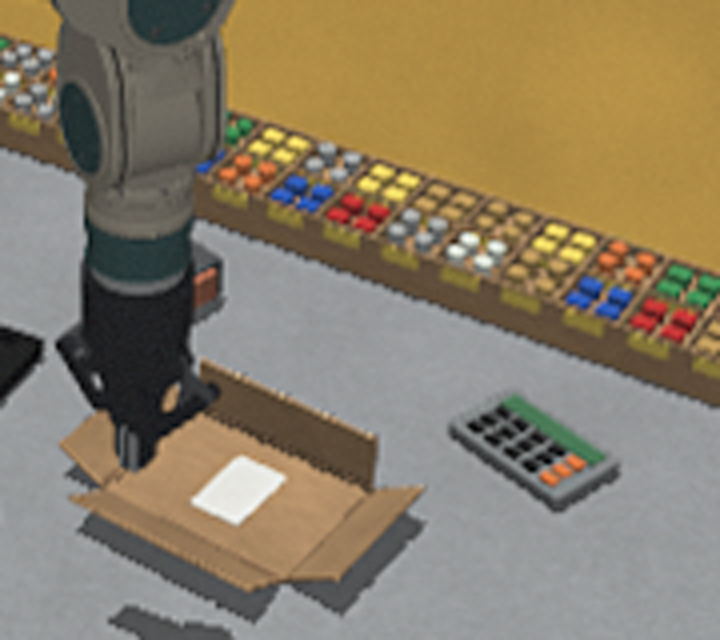

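Request:
play_rows(
  translation=[
    [60,0,0],
    [110,0,0],
    [128,0,0],
    [128,0,0],
    [128,0,0],
    [128,0,0],
  ],
  turn=[0,0,0,0,0,0],
  grip=[1,1,1,1,1,1],
)

```text
time_s: 6.18
ee_pos: [0.4128, -0.163, 0.08]
ee_rot: [100.7, 89.3, 7.8]
force: [0.4, 0.4, 0.1]
gripper_width: -0.0003
```

Run:
```python
from h import *
rel([*car(-.122,0),.081],87); rel([*car(-.0755,0),.115],87);
```

```text
tcp [ 0.4128 -0.163   0.08  ] zhead -92.8 j6 152.7 F [0.4 0.4 0.1] t 6.175 w -0.00028669420584933095
shift mm [-0.8 16.8 -2.3]
turn 0.2
tcp [ 0.4128 -0.163   0.08  ] zhead -92.8 j6 152.7 F [0.4 0.4 0.1] t 6.175 w -0.00028669420584933095
shift mm [-34.2  63.7  -2.2]
turn 0.2
```

Request:
play_rows(
  translation=[
    [1,12,-1],
    [-1,17,-2],
    [-8,21,-2],
    [-15,25,-2],
    [-21,30,-2],
    [-26,35,-2],
    [-30,41,-2],
    [-32,48,-2],
  ],
  turn=[0,0,0,0,0,0,0,0],
  grip=[1,1,1,1,1,1,1,1],
)

```text
time_s: 7.18
ee_pos: [0.4609, -0.1636, 0.113]
ee_rot: [99.1, 89.3, 6.2]
force: [-2.0, -0.0, 0.5]
gripper_width: 0.0001
```

Run:
```python
from h import *
rel([*car(-.0755,0),.115],87);
```

```text
tcp [ 0.4609 -0.1636  0.113 ] zhead -92.8 j6 155.5 F [-2.  -0.   0.5] t 7.175 w 5.1374719661561836e-05
shift mm [-1.8 15.2 -0.3]
turn 0.2
```

Request:
play_rows(
  translation=[
    [-1,4,0],
    [-2,8,0],
    [-2,12,0],
    [-2,14,0],
    [-2,15,0],
    [-2,16,0],
    [-2,16,0],
  ],
  turn=[0,0,0,0,0,0,0],
  grip=[1,1,1,1,1,1,1],
)

```text
time_s: 8.05
ee_pos: [0.4736, -0.1641, 0.1146]
ee_rot: [105.2, 89.8, 12.3]
force: [-8.3, -1.3, 6.5]
gripper_width: 0.0
```

Run:
```python
from h import *
s=read_camera("side"); crop("s",s,300,480,100,260,4,"s5.png")
rel([*car(-.0755,0),.115],87);
```

```text
tcp [ 0.4736 -0.164   0.1146] zhead -92.9 j6 156.3 F [-8.2 -1.   6.1] t 8.1 w -0.00017426345324538504
shift mm [-0.4  2.5 -0.1]
turn 0.1
```

View pics/s5.png

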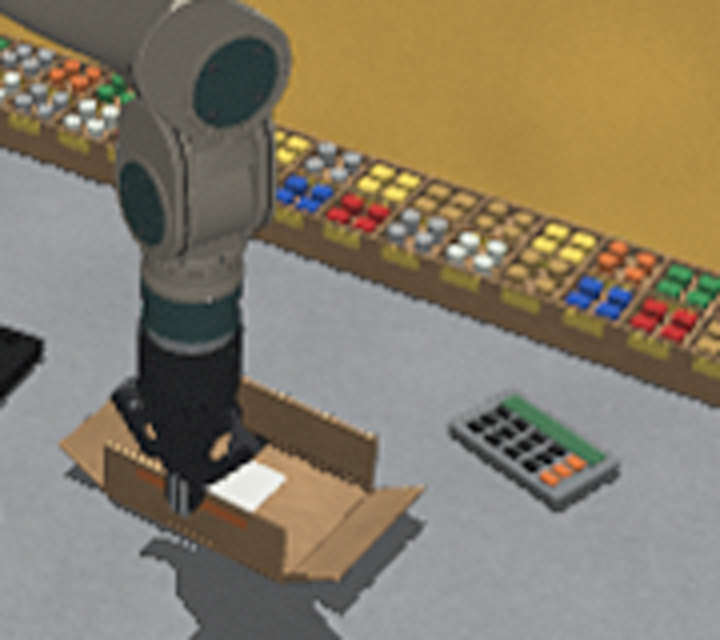

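Request:
play_rows(
  translation=[
    [0,-15,0],
    [-40,-20,0],
    [-95,-20,40],
    [-95,30,90],
    [-95,68,140],
    [-95,68,165],
    [-95,68,170],
    [-95,68,170],
  ],
  turn=[0,-5,-15,-25,-35,-45,-55,-65],
  grip=[1,1,1,1,1,1,1,1],
)

```text
time_s: 9.1
ee_pos: [0.5326, -0.3383, 0.2094]
ee_rot: [39.2, 89.7, 11.6]
force: [-0.7, -0.6, -1.0]
gripper_width: -0.0002
```

Run:
```python
from h import *
rel([*car(0,-.163),.15],-3);
```

```text
tcp [ 0.5326 -0.3383  0.2094] zhead -27.6 j6 79.2 F [-0.7 -0.6 -1. ] t 9.1 w -0.00021371329088419518
shift mm [59.4 11.3  5.5]
turn -24.6
```

Request:
play_rows(
  translation=[
    [0,11,5],
    [20,11,5],
    [60,11,5],
    [100,11,5],
    [130,11,5],
    [130,11,5],
    [130,11,5],
  ],
  turn=[-10,-20,-24.6,-24.6,-24.6,-24.6,-24.6],
  grip=[1,1,1,1,1,1,1],
)

```text
time_s: 9.98
ee_pos: [0.5434, -0.3312, 0.0805]
ee_rot: [5.3, 89.6, 2.2]
force: [0.3, 0.3, 1.0]
gripper_width: -0.0001
```

Run:
```python
from h import *
rel([*car(0,-.143),.081],-3); rel([*car(0,-.0955),.115],-3);
```

```text
tcp [ 0.5434 -0.3312  0.0805] zhead -3.0 j6 55.7 F [0.3 0.3 1. ] t 9.975 w -9.121306982048187e-05
shift mm [-0.5 20.4 -0.4]
turn -0.0
tcp [ 0.5434 -0.3312  0.0805] zhead -3.0 j6 55.7 F [0.3 0.3 1. ] t 9.975 w -9.121306982048187e-05
shift mm [-34.4  67.9  -0.2]
turn -0.0
```

Request:
play_rows(
  translation=[
    [1,12,0],
    [0,19,0],
    [-7,24,0],
    [-15,29,0],
    [-21,34,0],
    [-26,39,0],
    [-30,45,0],
    [-33,52,0],
  ],
  turn=[0,0,0,0,0,0,0,0],
  grip=[1,1,1,1,1,1,1,1],
)

```text
time_s: 10.98
ee_pos: [0.5462, -0.2792, 0.1141]
ee_rot: [0.3, 89.6, -2.7]
force: [1.0, -0.7, -1.3]
gripper_width: 0.0002
```

Run:
```python
from h import *
rel([*car(0,-.0955),.115],-3); 
s=read_camera("side"); crop("s",s,300,480,100,260,4,"s6.png")
```

```text
tcp [ 0.5462 -0.2792  0.1141] zhead -3.0 j6 59.8 F [ 1.  -0.7 -1.3] t 10.975 w 0.00024487661450870997
shift mm [-0.9 15.8 -0.6]
turn -0.0
```

View pics/s6.png

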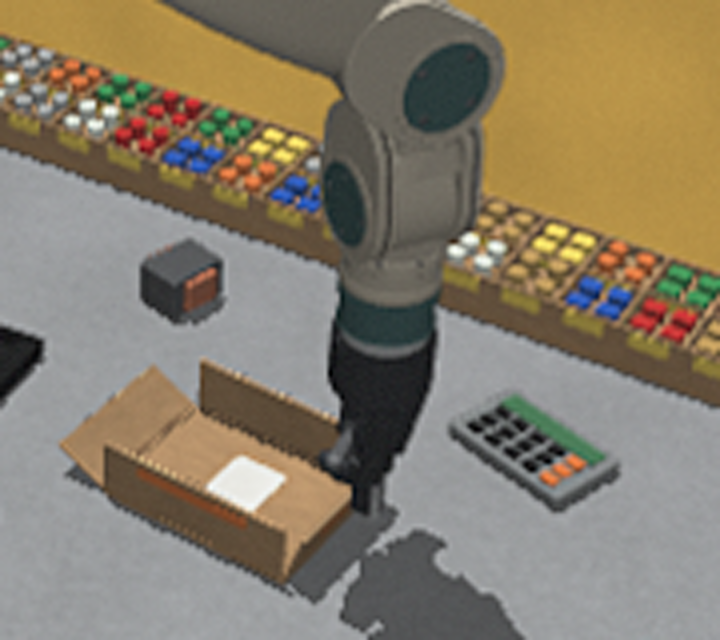

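Request:
play_rows(
  translation=[
    [0,4,0],
    [-1,8,0],
    [-1,12,0],
    [-1,14,0],
    [-1,15,0],
    [-1,16,0],
    [-1,16,0],
  ],
  turn=[0,0,0,0,0,0,0],
  grip=[1,1,1,1,1,1,1],
)

```text
time_s: 11.9
ee_pos: [0.547, -0.2641, 0.1153]
ee_rot: [-24.9, 89.5, -28.0]
force: [-1.9, -7.7, -1.8]
gripper_width: -0.0001
```

Run:
```python
from h import *
rel([*car(0,-.0955),.115],-3); 
s=read_camera("side"); crop("s",s,300,480,100,260,4,"s7.png")
```

```text
tcp [ 0.547  -0.2641  0.1153] zhead -3.1 j6 61.2 F [-1.9 -7.7 -1.8] t 11.9 w -7.920906920148243e-05
shift mm [ 0.3  0.7 -0.5]
turn -0.1
```

View pics/s7.png

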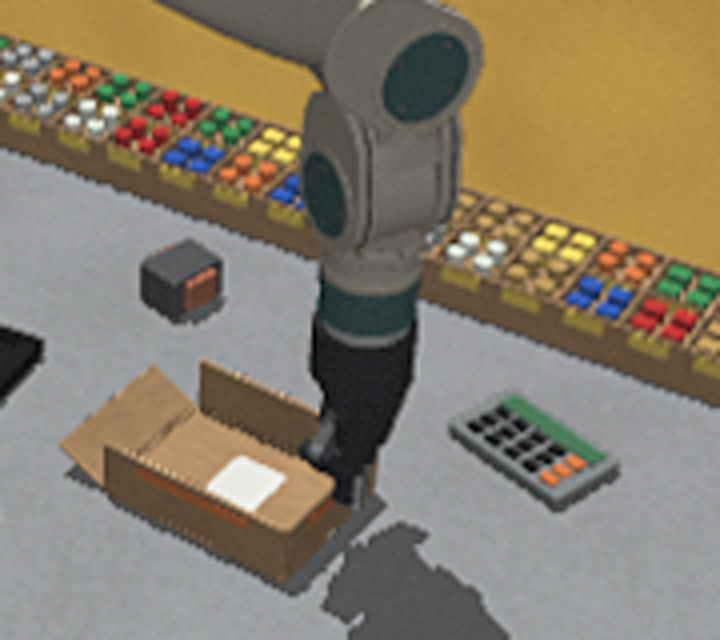

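Request:
play_rows(
  translation=[
    [0,-15,0],
    [-40,-20,0],
    [-95,-10,0],
    [-95,50,0],
    [-95,110,0],
    [-95,170,0],
    [-95,230,0],
    [-95,256,0],
  ],
  turn=[0,0,0,0,0,0,0,0],
  grip=[1,1,1,1,1,1,1,1],
)

```text
time_s: 12.95
ee_pos: [0.5593, -0.0053, 0.2092]
ee_rot: [-11.8, 89.7, -14.7]
force: [-0.0, -0.8, -0.9]
gripper_width: -0.0
```

Request:
play_rows(
  translation=[
    [0,0,0],
    [0,0,0],
  ],
  turn=[0,0],
  grip=[1,1],
)

```text
time_s: 13.2
ee_pos: [0.5592, -0.0058, 0.209]
ee_rot: [-11.4, 89.7, -14.3]
force: [0.7, -0.3, -0.5]
gripper_width: -0.0
```

Run:
```python
from h import *
rel([*car(0,.161),.079],-3); 
s=read_camera("side"); crop("s",s,300,480,100,260,4,"s8.png")
```

```text
tcp [ 0.5592 -0.0058  0.209 ] zhead -2.9 j6 85.7 F [ 0.7 -0.3 -0.5] t 13.2 w -8.801748112531467e-06
shift mm [130.   -1.3   0.2]
turn 0.1
```

View pics/s8.png

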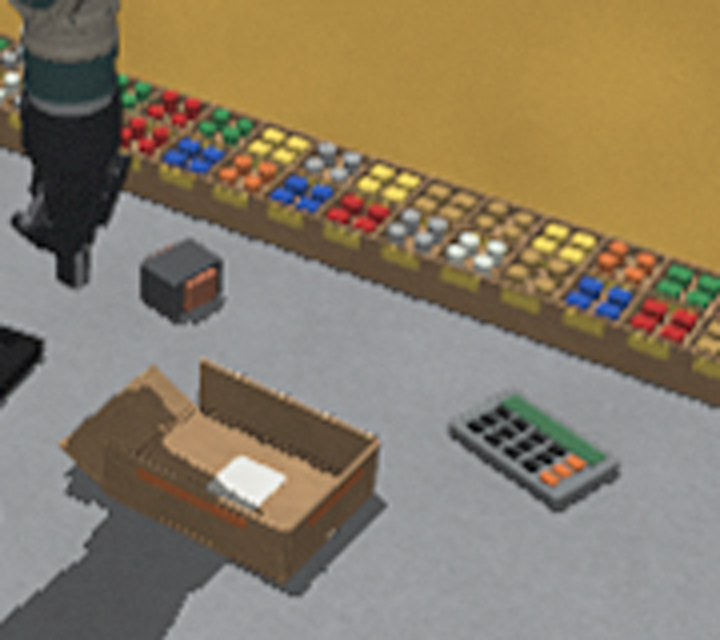

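The near, right and far walls look upright. The left wall is next.

Request:
play_rows(
  translation=[
    [60,0,0],
    [110,0,0],
    [130,0,0],
    [130,0,0],
    [130,0,0],
    [130,0,0],
  ],
  turn=[0,0,0,0,0,0],
  grip=[1,1,1,1,1,1],
)

```text
time_s: 14.0
ee_pos: [0.5614, -0.0069, 0.0807]
ee_rot: [-9.2, 89.5, -12.1]
force: [-0.3, -1.0, -0.2]
gripper_width: 0.0003
```

Run:
```python
from h import *
rel([*car(0,.143),.081],-3); rel([*car(0,.0955),.115],-3);
```

```text
tcp [ 0.5614 -0.0069  0.0807] zhead -3.0 j6 85.7 F [-0.3 -1.  -0.2] t 14.0 w 0.000294758510281264
shift mm [ -0.3 -18.4  -1.5]
turn 0.0
tcp [ 0.5614 -0.0069  0.0807] zhead -3.0 j6 85.7 F [-0.3 -1.  -0.2] t 14.0 w 0.000294758510281264
shift mm [-34.2 -65.9  -1.2]
turn 0.0
```

Request:
play_rows(
  translation=[
    [1,-13,0],
    [0,-18,-1],
    [-7,-22,-1],
    [-14,-27,-1],
    [-20,-32,-1],
    [-25,-37,-1],
    [-30,-43,-1],
    [-33,-50,-1],
  ],
  turn=[0,0,0,0,0,0,0,0],
  grip=[1,1,1,1,1,1,1,1],
)

```text
time_s: 15.0
ee_pos: [0.557, -0.0571, 0.1138]
ee_rot: [-10.3, 89.6, -13.3]
force: [-1.0, 1.2, -1.3]
gripper_width: -0.0001
```

Run:
```python
from h import *
rel([*car(0,.0955),.115],-3);
```

```text
tcp [ 0.557  -0.0571  0.1138] zhead -3.0 j6 80.5 F [-1.   1.2 -1.3] t 15.0 w -6.922016986572983e-05
shift mm [ -1.2 -15.5   0.3]
turn 0.0
```

Request:
play_rows(
  translation=[
    [0,-4,0],
    [-1,-8,0],
    [-1,-12,0],
    [-1,-14,0],
    [-1,-15,0],
    [-1,-16,0],
    [-1,-16,0],
  ],
  turn=[0,0,0,0,0,0,0],
  grip=[1,1,1,1,1,1,1],
)

```text
time_s: 15.88
ee_pos: [0.5562, -0.0697, 0.1149]
ee_rot: [46.0, 89.3, 43.1]
force: [1.2, 11.6, 3.1]
gripper_width: 0.0001
```

Run:
```python
from h import *
rel([*car(0,.0955),.115],-3);
```

```text
tcp [ 0.5562 -0.0697  0.1149] zhead -2.8 j6 78.9 F [ 1.2 11.6  3.1] t 15.875 w 6.499061927643725e-05
shift mm [-0.1 -2.9  0.4]
turn 0.2
```

Request:
play_rows(
  translation=[
    [0,15,0],
    [-50,25,0],
    [-110,60,-20],
    [-130,110,-50],
    [-130,160,-90],
    [-130,200,-100],
    [-130,200,-100],
    [-130,200,-100],
  ],
  turn=[0,0,-10,-20,-30,-40,-50,-60],
  grip=[1,1,1,1,1,1,1,1],
)

```text
time_s: 16.88
ee_pos: [0.4646, 0.1348, 0.2457]
ee_rot: [-21.3, 89.4, 36.3]
force: [-0.2, -0.7, 0.6]
gripper_width: 0.0001
```

Run:
```python
from h import *
t=read_camera("top"); s=read_camera("side")
crop("t",t,220,430,150,260,3.8,"t9.png"); crop("s",s,230,430,140,260,4,"s9.png")
rel([*tray(.033,.01),.15],94.6)
```

```text
tcp [0.4649 0.1343 0.2457] zhead 57.2 j6 41.1 F [ 0.6 -1.5 -0.4] t 16.975 w -4.070500095840008e-05
shift mm [ 96.8 -70.9  84.6]
turn -37.4
```

View pics/t9.png

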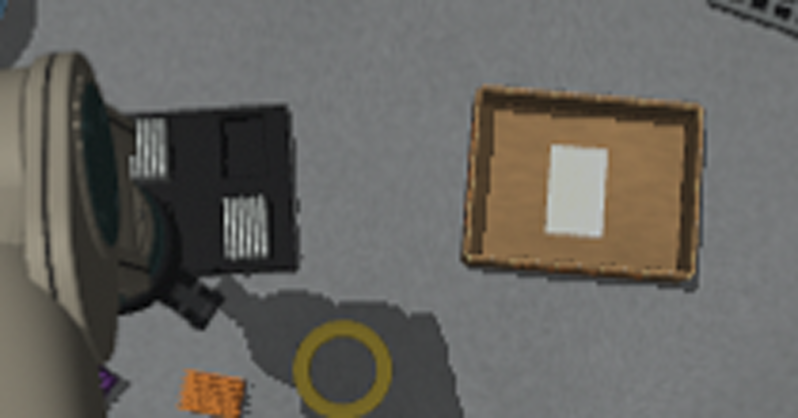

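View pics/s9.png

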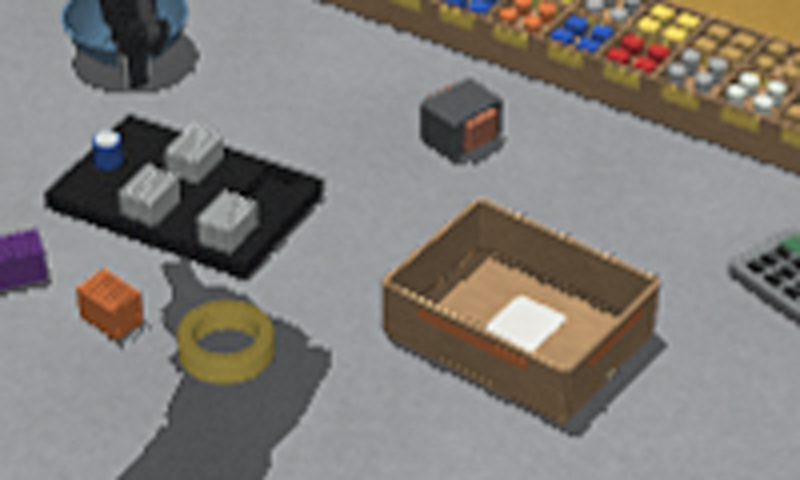

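```bash
sed -i 's/^CT=.*TR/CT=np.array([.551,-.167]); CY=np.radians(-3.); TR/' h.py
python3 - <<'E'
from h import *
rel([.5115,.0885,.20],94.6); print(tray(-.033,-.065),CT)
E
```

```text
tcp [0.4649 0.1343 0.2457] zhead 57.2 j6 41.1 F [ 0.6 -1.5 -0.4] t 16.975 w -4.070500095840008e-05
shift mm [ 45.7 -63.9 -13.7]
turn -37.4
[0.5113 0.0876] [ 0.551 -0.167]
```

Request:
play_rows(
  translation=[
    [0,-30,-7],
    [0,-64,-14],
    [40,-64,-14],
    [46,-64,-14],
    [46,-64,-14],
    [46,-64,-14],
  ],
  turn=[-10,-20,-30,-37.4,-37.4,-37.4],
  grip=[-0.4,-0.4,-0.4,-0.4,-0.4,-0.4],
  force=80,
)

```text
time_s: 17.73
ee_pos: [0.5119, 0.0881, 0.2003]
ee_rot: [-60.3, 89.3, 34.1]
force: [-0.6, 1.1, 0.3]
gripper_width: 0.0602
```

Run:
```python
from h import *
rel([.5115,.0885,.091],94.6)
t=read_camera("top"); s=read_camera("side")
crop("t",t,220,430,150,260,3.8,"t10.png"); crop("s",s,230,430,140,260,4,"s10.png")
```

```text
tcp [0.5119 0.0881 0.2003] zhead 94.4 j6 -1.9 F [-0.6  1.1  0.3] t 17.725 w 0.06015362185317762
shift mm [109.3   1.5  -0.2]
turn -0.2
```

View pics/s10.png

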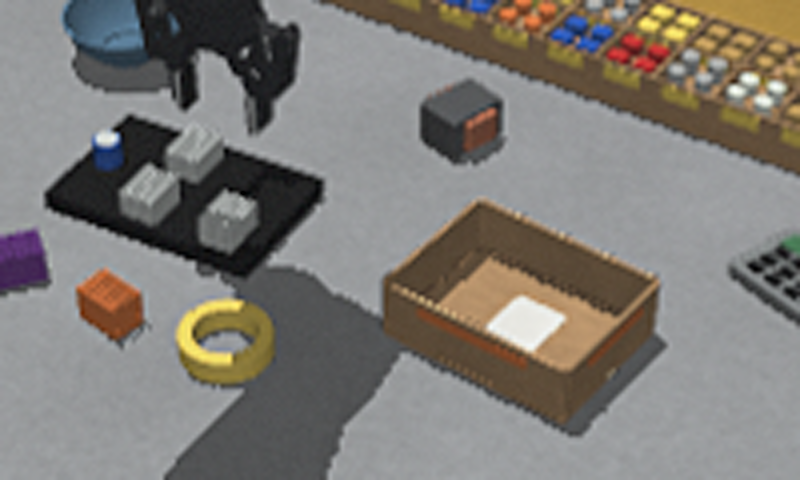

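View pics/t10.png

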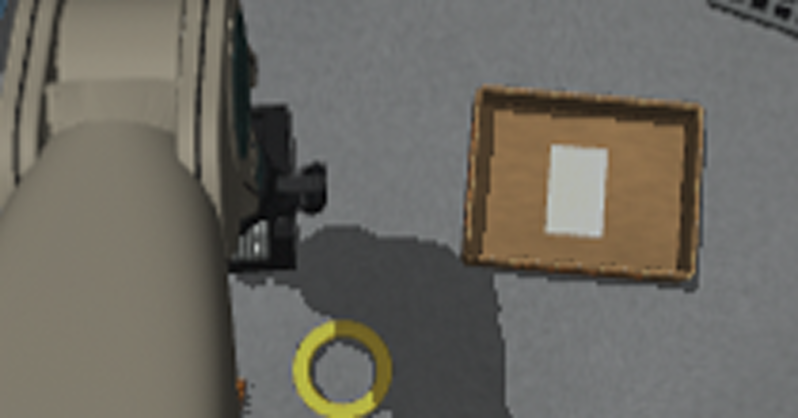

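Request:
play_rows(
  translation=[
    [50,1,0],
    [90,1,0],
    [109,1,0],
    [109,1,0],
    [109,1,0],
    [109,1,0],
    [109,1,0],
    [109,1,0],
  ],
  turn=[0,0,0,0,0,0,0,0],
  grip=[-0.4,-0.4,-0.4,-0.4,1,1,1,1],
)

```text
time_s: 18.82
ee_pos: [0.5138, 0.089, 0.0936]
ee_rot: [-68.1, 89.1, 26.3]
force: [-0.4, 0.5, 6.4]
gripper_width: 0.0282
```

Run:
```python
from h import *
rel([.5115,.0885,.22],94.6)
s=read_camera("side")
crop("s",s,230,430,140,260,4,"s11.png")
```

```text
tcp [0.5138 0.089  0.0936] zhead 94.5 j6 -1.9 F [-0.4  0.5  6.4] t 18.825 w 0.02820102850596988
shift mm [-126.4    0.5    0.4]
turn -0.1
```

View pics/s11.png

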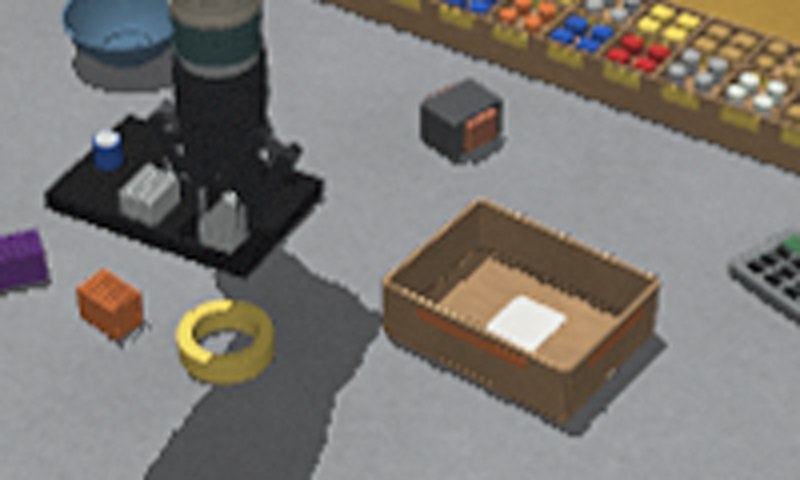

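Request:
play_rows(
  translation=[
    [-20,0,0],
    [-60,0,0],
    [-110,0,0],
    [-115,0,0],
  ],
  turn=[0,0,0,0],
  grip=[1,1,1,1],
)

```text
time_s: 19.38
ee_pos: [0.5152, 0.0883, 0.2133]
ee_rot: [-77.3, 88.6, 17.1]
force: [1.0, 0.3, -0.7]
gripper_width: 0.0282
```

Run:
```python
from h import *
rel([*car(-.031,-.04),.205],87)
s=read_camera("side")
crop("s",s,230,430,140,260,4,"s12.png")
```

```text
tcp [0.5152 0.0883 0.2133] zhead 94.5 j6 -2.0 F [ 1.   0.3 -0.7] t 19.375 w 0.028241316742206205
shift mm [   6.2   20.3 -293. ]
turn 7.5
```

View pics/s12.png

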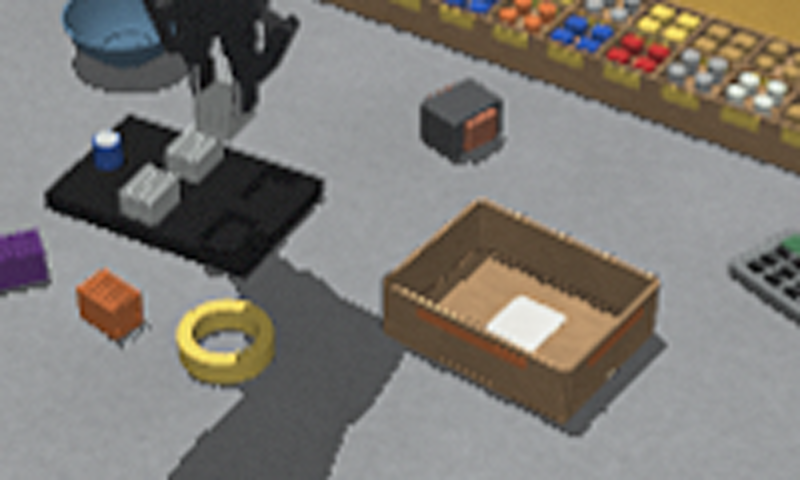

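Request:
play_rows(
  translation=[
    [6,4,-55],
    [6,8,-115],
    [6,12,-175],
    [6,16,-235],
    [6,20,-293],
    [6,20,-293],
    [6,20,-293],
  ],
  turn=[0,2,4,6,7.5,7.5,7.5],
  grip=[1,1,1,1,1,1,1],
)

```text
time_s: 20.3
ee_pos: [0.5159, -0.2048, 0.202]
ee_rot: [-59.0, 88.9, 27.9]
force: [0.2, 0.3, -1.6]
gripper_width: 0.0279
```

Run:
```python
from h import *
rel([*car(-.031,-.04),.094],87); print(pose()[1][:,0])
t=read_camera("top"); s=read_camera("side")
crop("s",s,300,480,100,260,4,"s13.png");
```

```text
tcp [ 0.5159 -0.2048  0.202 ] zhead 86.9 j6 -25.6 F [ 0.2  0.3 -1.6] t 20.3 w 0.027901084299567565
shift mm [108.   -0.3  -1.5]
turn -0.1
[ 0.0176  0.0093 -0.9998]
```

View pics/s13.png

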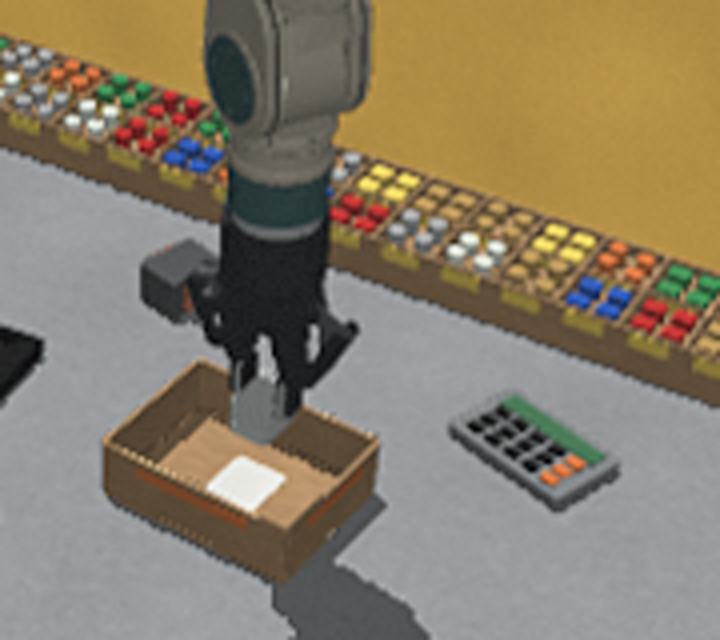

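Looks good. Now I'll lower it, open, and retreat.

Request:
play_rows(
  translation=[
    [40,0,-1],
    [80,0,-1],
    [100,0,-1],
    [108,0,-1],
    [108,0,-1],
    [108,0,-1],
    [108,0,-1],
    [108,0,-1],
  ],
  turn=[0,0,0,0,0,0,0,0],
  grip=[1,1,1,1,1,1,1,1],
)

```text
time_s: 21.4
ee_pos: [0.5186, -0.2042, 0.0952]
ee_rot: [-64.3, 88.8, 22.8]
force: [-0.2, 0.8, -0.8]
gripper_width: 0.0279
```

Request:
play_rows(
  translation=[
    [0,0,0],
    [0,0,0],
    [0,0,0],
    [-30,0,0],
    [-80,0,0],
    [-110,0,0],
    [-115,0,0],
  ],
  turn=[0,0,0,0,0,0,0],
  grip=[0.05,0.05,0.05,0.05,0.05,0.05,0.05],
)

```text
time_s: 22.28
ee_pos: [0.5179, -0.206, 0.2129]
ee_rot: [-74.4, 88.6, 12.6]
force: [-0.1, -0.3, 0.1]
gripper_width: 0.0406
```

Run:
```python
from h import *
rel([*tray(.033,.01),.21],94.6)
t=read_camera("top"); s=read_camera("side")
crop("s",s,230,430,140,260,4,"s14.png"); crop("t",t,220,430,150,260,3.8,"t14.png")
```

```text
tcp [ 0.5179 -0.206   0.2129] zhead 87.0 j6 -25.7 F [-0.1 -0.3  0.1] t 22.275 w 0.04062885800608021
shift mm [  6.3 -33.8 375.8]
turn -7.6
```

View pics/s14.png

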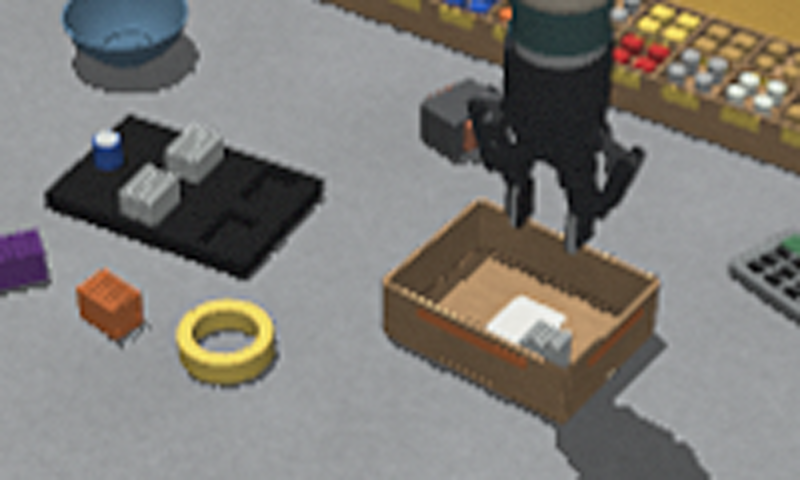

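View pics/t14.png

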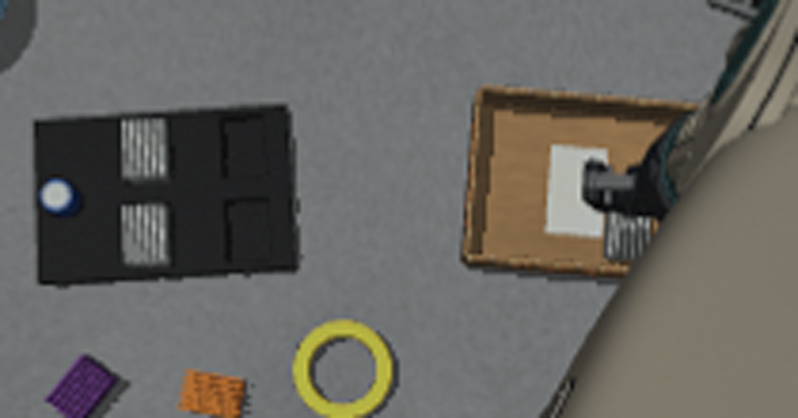

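Run:
```python
from h import *
t=read_camera("top")
hsv=cv2.cvtColor(t,cv2.COLOR_RGB2HSV); roi=t[178:222,228:300].astype(int)
m=((roi.min(2)>85)).astype(np.uint8); m=cv2.morphologyEx(m,cv2.MORPH_CLOSE,np.ones((3,3)))
n,l,st,ce=cv2.connectedComponentsWithStats(m)
for i in range(1,n):
    if st[i,4]>15:
        pts=np.argwhere(l==i)[:,::-1].astype(np.float32); r=cv2.minAreaRect(pts)
        print(st[i],onz("top",[ce[i]+[228,178]],.037),r[1:],onz("top",[np.array(r[0])+[228,178]],.037))
print(tray(.033,.01),tray(-.033,.01))
```

```text
[  0   0  45  44 389] [[0.5686 0.1997 0.037 ]] ((43.0, 44.0), 90.0) [[0.5391 0.1903 0.037 ]]
[68  0  4 44 81] [[0.5552 0.0497 0.037 ]] ((43.0, 3.0), 90.0) [[0.542 0.052 0.037]]
[ 24  26  12  15 175] [[0.506  0.1668 0.037 ]] ((14.0, 11.0), 90.0) [[0.5059 0.1669 0.037 ]]
[0.5711 0.1676] [0.5053 0.1623]
```

Request:
play_rows(
  translation=[
    [0,-5,60],
    [0,-10,120],
    [0,-16,180],
    [0,-22,240],
    [0,-28,300],
    [6,-34,360],
    [6,-34,376],
    [6,-34,376],
  ],
  turn=[0,-2,-4,-6,-7.6,-7.6,-7.6,-7.6],
  grip=[-0.4,-0.4,-0.4,-0.4,-0.4,-0.4,-0.4,-0.4],
)

```text
time_s: 23.42
ee_pos: [0.5682, 0.1694, 0.2057]
ee_rot: [-67.5, 89.0, 27.2]
force: [0.9, -0.2, 0.7]
gripper_width: 0.06
```

Run:
```python
from h import *
rel([.5705,.169,.092],94.6)
s=read_camera("side")
crop("s",s,230,430,140,260,4,"s15.png"); print(pose()[1][:,0])
```

```text
tcp [0.5682 0.1694 0.2057] zhead 94.7 j6 5.5 F [ 0.9 -0.2  0.7] t 23.425 w 0.05997076148234229
shift mm [113.7  -0.5  -1.3]
turn 0.1
[ 0.0155  0.0075 -0.9999]
```

View pics/s15.png

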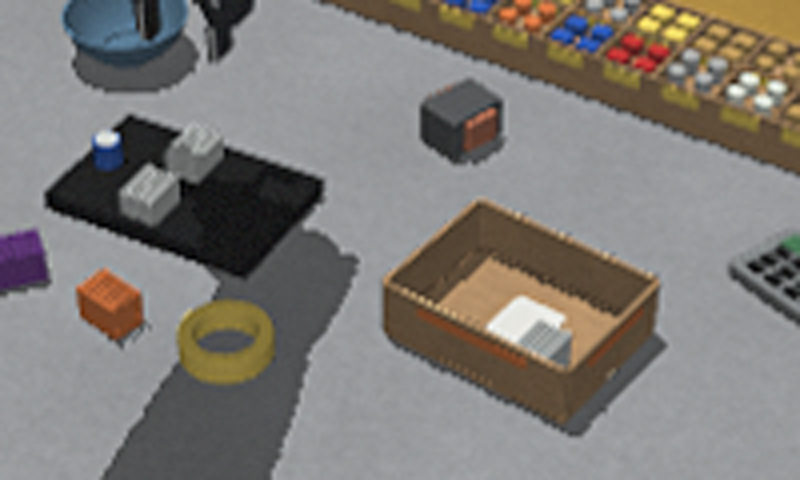

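Request:
play_rows(
  translation=[
    [50,0,-1],
    [90,0,-1],
    [113,0,-1],
    [113,0,-1],
    [113,0,-1],
    [113,0,-1],
    [113,0,-1],
    [113,0,-1],
  ],
  turn=[0,0,0,0,0,0,0,0],
  grip=[-0.4,-0.4,-0.4,-0.4,1,1,1,1],
)

```text
time_s: 24.48
ee_pos: [0.5716, 0.1685, 0.0953]
ee_rot: [-72.5, 88.8, 22.2]
force: [-0.5, -0.2, 6.5]
gripper_width: 0.028
```

Request:
play_rows(
  translation=[
    [0,0,0],
    [-30,0,0],
    [-70,0,0],
    [-110,0,0],
    [-115,0,0],
  ],
  turn=[0,0,0,0,0],
  grip=[1,1,1,1,1],
)

```text
time_s: 25.1
ee_pos: [0.5715, 0.168, 0.2137]
ee_rot: [-76.1, 88.4, 18.6]
force: [0.7, 0.7, -0.9]
gripper_width: 0.0279
```

Run:
```python
from h import *
rel([*car(.030,-.04),.205],87)
s=read_camera("side")
crop("s",s,230,430,140,260,4,"s16.png"); print(pose()[1][:,0])
```

```text
tcp [0.5715 0.168  0.2137] zhead 94.7 j6 5.4 F [ 0.7  0.7 -0.9] t 25.1 w 0.02794637838852643
shift mm [   5.6   23.5 -375.9]
turn 7.7
[ 0.0234  0.0083 -0.9997]
```

View pics/s16.png

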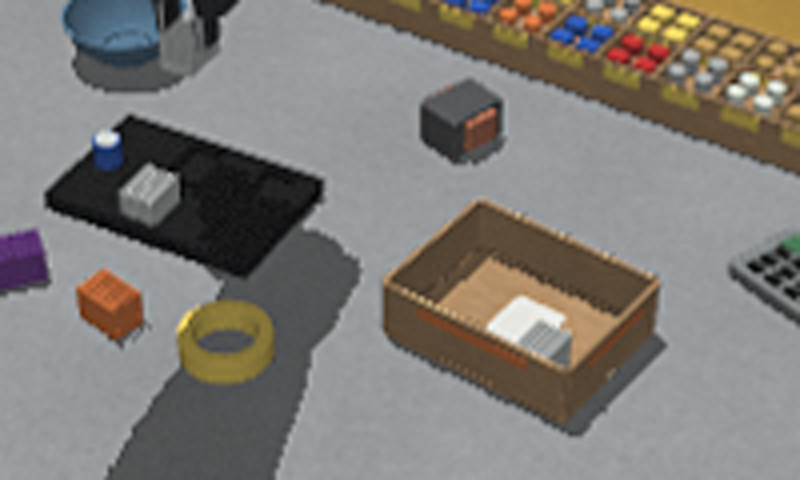

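Request:
play_rows(
  translation=[
    [5,6,-55],
    [5,12,-115],
    [5,19,-175],
    [5,26,-235],
    [5,34,-297],
    [5,34,-297],
    [5,34,-297],
  ],
  turn=[0,2,4,6,7.7,7.7,7.7],
  grip=[1,1,1,1,1,1,1],
)

```text
time_s: 26.02
ee_pos: [0.5598, -0.1306, 0.2027]
ee_rot: [-60.4, 88.7, 26.5]
force: [0.4, -0.4, -1.4]
gripper_width: 0.028
```

Run:
```python
from h import *
rel([*car(.029,.04),.0955],87); print(pose()[1][:,0])
s=read_camera("side")
crop("s",s,300,480,100,260,4,"s17.png");
```

```text
tcp [ 0.5598 -0.1306  0.2027] zhead 86.9 j6 -16.8 F [ 0.4 -0.4 -1.4] t 26.025 w 0.027974210122775244
shift mm [107.7 -20.    2. ]
turn -0.1
[ 0.02    0.01   -0.9997]
```

View pics/s17.png

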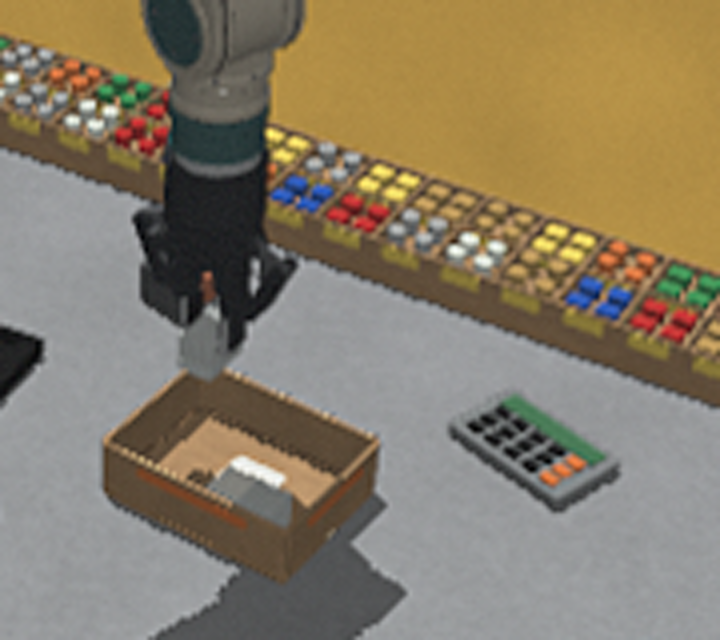

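Request:
play_rows(
  translation=[
    [10,-12,2],
    [30,-20,2],
    [70,-20,2],
    [95,-20,2],
    [107,-20,2],
    [107,-20,2],
    [107,-20,2],
    [107,-20,2],
  ],
  turn=[0,0,0,0,0,0,0,0],
  grip=[1,1,1,1,1,1,1,1],
)

```text
time_s: 27.08
ee_pos: [0.5827, -0.1278, 0.0966]
ee_rot: [-62.7, 88.7, 24.3]
force: [-0.9, 0.5, -1.2]
gripper_width: 0.0277
```

Run:
```python
from h import *
rel([*car(.029,.04),.0955],87)
s=read_camera("side")
crop("s",s,300,480,100,260,4,"s18.png");
```

```text
tcp [ 0.5827 -0.1278  0.0966] zhead 87.0 j6 -15.9 F [-0.9  0.5 -1.2] t 27.075 w 0.027660071575398914
shift mm [ 1.1  0.6 -0.8]
turn 0.0
```

View pics/s18.png

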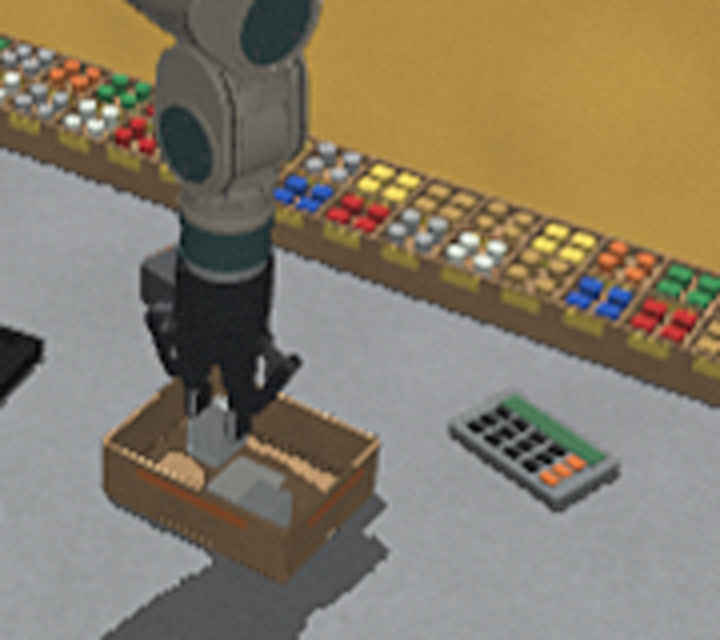

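Request:
play_rows(
  translation=[
    [2,0,0],
    [2,0,0],
    [2,0,0],
    [0,0,0],
    [-30,0,0],
    [-80,0,0],
    [-110,0,0],
    [-115,0,0],
  ],
  turn=[0,0,0,0,0,0,0,0],
  grip=[1,0.05,0.05,0.05,0.05,0.05,0.05,0.05],
)

```text
time_s: 28.12
ee_pos: [0.5819, -0.1297, 0.2148]
ee_rot: [-71.2, 88.4, 15.8]
force: [0.8, -1.0, 0.7]
gripper_width: 0.0404
```

Run:
```python
from h import *
rel([.506,.166,.21],94.6)
t=read_camera("top"); s=read_camera("side")
crop("s",s,230,430,140,260,4,"s19.png"); crop("t",t,220,430,150,260,3.8,"t19.png")
```

```text
tcp [ 0.5819 -0.1297  0.2148] zhead 87.0 j6 -16.1 F [ 0.8 -1.   0.7] t 28.125 w 0.04042540857872386
shift mm [  5.   91.4 291.2]
turn -7.6
```

View pics/s19.png

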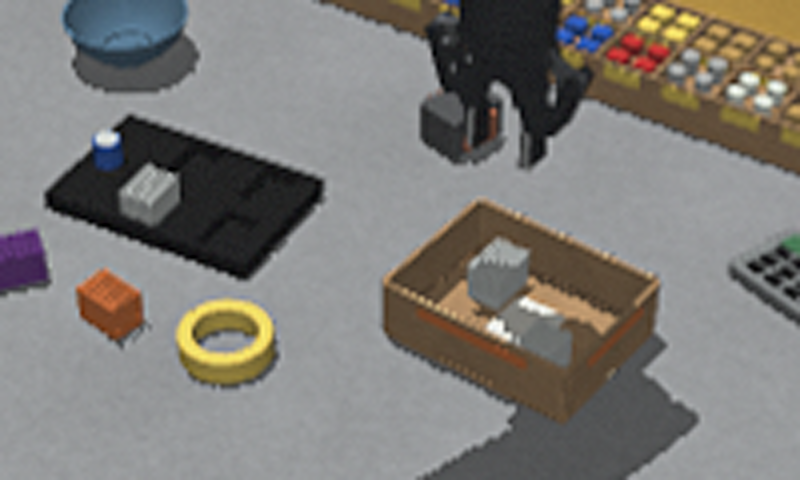

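View pics/t19.png

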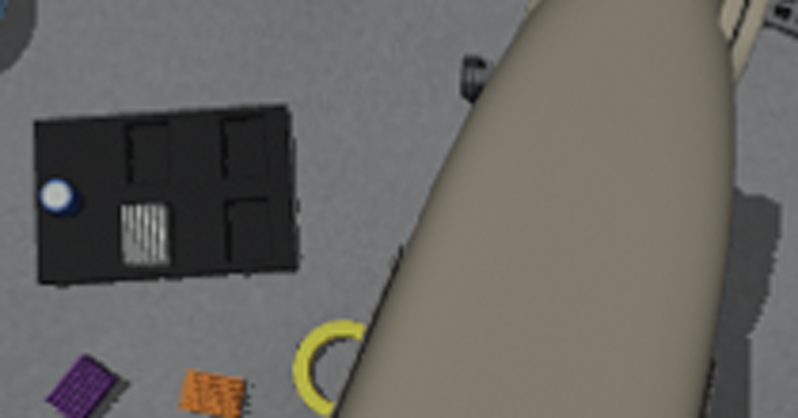

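Request:
play_rows(
  translation=[
    [0,15,55],
    [0,31,115],
    [0,48,175],
    [0,65,235],
    [3,91,291],
    [5,91,291],
    [5,91,291],
  ],
  turn=[0,-2,-4,-6,-7.6,-7.6,-7.6],
  grip=[-0.4,-0.4,-0.4,-0.4,-0.4,-0.4,-0.4],
)

```text
time_s: 29.1
ee_pos: [0.5038, 0.1661, 0.2064]
ee_rot: [-72.0, 88.8, 22.7]
force: [-0.1, -0.2, -0.5]
gripper_width: 0.0596
```

Run:
```python
from h import *
rel([.505,.166,.093],94.6)
t=read_camera("top"); s=read_camera("side")
crop("s",s,230,430,140,260,4,"s20.png"); crop("t",t,220,430,150,260,3.8,"t20.png"); print(pose()[1][:,0])
```

```text
tcp [0.5038 0.1661 0.2064] zhead 94.6 j6 6.5 F [-0.1 -0.2 -0.5] t 29.1 w 0.05964831625370397
shift mm [113.4   1.1  -0.9]
turn 0.0
[ 0.021   0.0086 -0.9997]
```

View pics/s20.png

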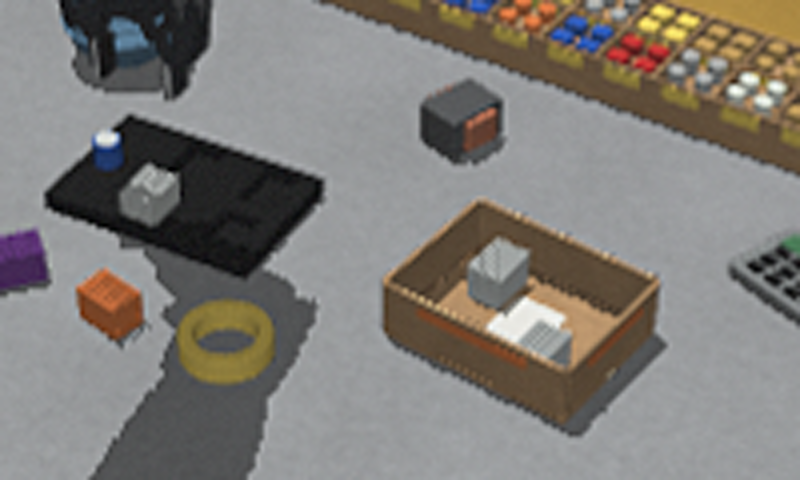

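View pics/t20.png

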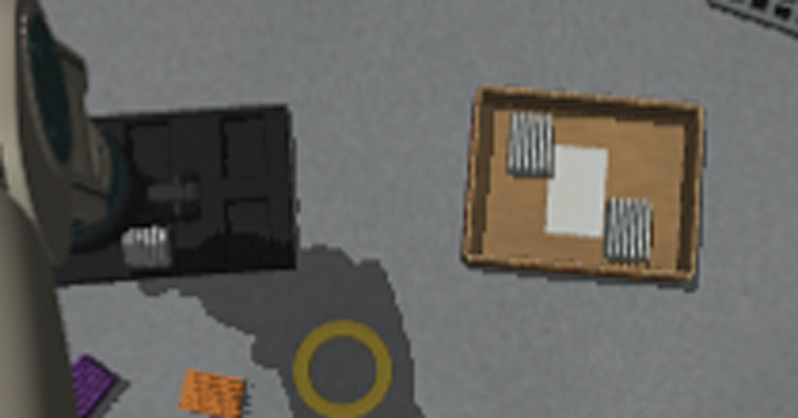

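Both sinks stand properly in the carton, at (530,145) and (628,230) in the crop. Now the third.

Request:
play_rows(
  translation=[
    [50,1,-1],
    [90,1,-1],
    [113,1,-1],
    [113,1,-1],
    [113,1,-1],
    [113,1,-1],
    [113,1,-1],
    [113,1,-1],
  ],
  turn=[0,0,0,0,0,0,0,0],
  grip=[-0.4,-0.4,-0.4,-0.4,1,1,1,1],
)

```text
time_s: 30.2
ee_pos: [0.508, 0.1651, 0.0962]
ee_rot: [-75.7, 88.5, 18.8]
force: [-0.0, -0.9, 5.7]
gripper_width: 0.0277
```

Request:
play_rows(
  translation=[
    [0,0,0],
    [-30,0,0],
    [-70,0,0],
    [-110,0,0],
    [-115,0,0],
  ],
  turn=[0,0,0,0,0],
  grip=[1,1,1,1,1],
)

```text
time_s: 30.82
ee_pos: [0.507, 0.1647, 0.2144]
ee_rot: [-77.0, 88.1, 17.5]
force: [0.5, 0.1, -1.1]
gripper_width: 0.0281
```

Run:
```python
from h import *
rel([*car(-.031,.04),.208],87)
s=read_camera("side")
crop("s",s,230,430,140,260,4,"s21.png"); print(pose()[1][:,0])
```

```text
tcp [0.507  0.1647 0.2144] zhead 94.5 j6 6.4 F [ 0.5  0.1 -1.1] t 30.825 w 0.028088385411785058
shift mm [   4.     8.  -290.4]
turn 7.5
[ 0.029   0.0094 -0.9995]
```

View pics/s21.png

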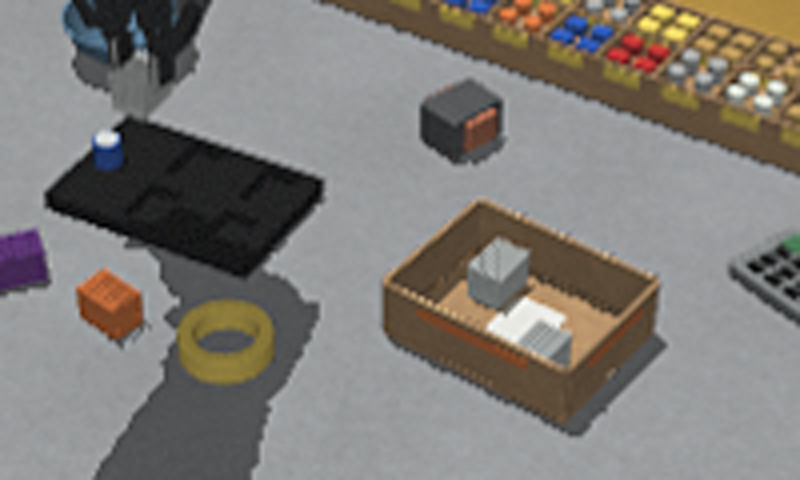

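Request:
play_rows(
  translation=[
    [4,2,-55],
    [4,4,-115],
    [4,5,-175],
    [4,7,-235],
    [4,8,-290],
    [4,8,-290],
    [4,8,-290],
  ],
  turn=[0,2,4,6,7.5,7.5,7.5],
  grip=[1,1,1,1,1,1,1],
)

```text
time_s: 31.75
ee_pos: [0.5199, -0.1247, 0.2051]
ee_rot: [-63.2, 88.4, 23.8]
force: [-0.4, 0.1, -1.8]
gripper_width: 0.028
```

Run:
```python
from h import *
rel([*car(-.032,.04),.0957],87); print(pose()[1][:,0])
s=read_camera("side")
crop("s",s,300,480,100,260,4,"s22.png");
```

```text
tcp [ 0.5199 -0.1247  0.2051] zhead 87.0 j6 -17.8 F [-0.4  0.1 -1.8] t 31.75 w 0.02802720299078096
shift mm [109.4   1.5  -2. ]
turn -0.0
[ 0.0255  0.0113 -0.9996]
```

View pics/s22.png

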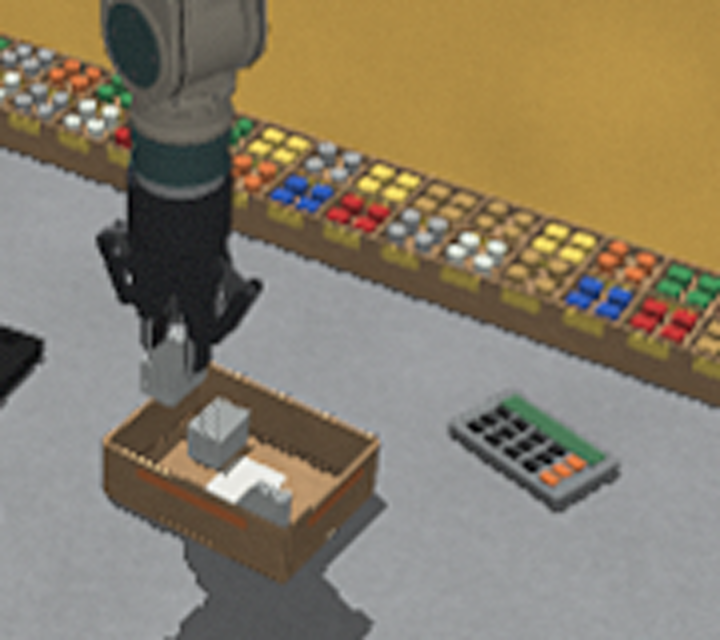

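Request:
play_rows(
  translation=[
    [40,1,-2],
    [80,1,-2],
    [100,1,-2],
    [109,1,-2],
    [110,1,-2],
    [110,1,-2],
    [110,1,-2],
    [110,1,-2],
  ],
  turn=[0,0,0,0,0,0,0,0],
  grip=[1,1,1,1,1,1,1,1],
)

```text
time_s: 32.8
ee_pos: [0.522, -0.1248, 0.0957]
ee_rot: [-64.9, 88.4, 22.1]
force: [-0.1, 0.4, -1.3]
gripper_width: 0.0279
```

Run:
```python
from h import *
rel([*car(-.032,.04),.0957],87)
s=read_camera("side")
crop("s",s,300,480,100,260,4,"s23.png");
```

```text
tcp [ 0.522  -0.1248  0.0957] zhead 87.1 j6 -17.9 F [-0.1  0.4 -1.3] t 32.8 w 0.027912893594139815
shift mm [-0.   0.9 -0.6]
turn 0.1
```

View pics/s23.png

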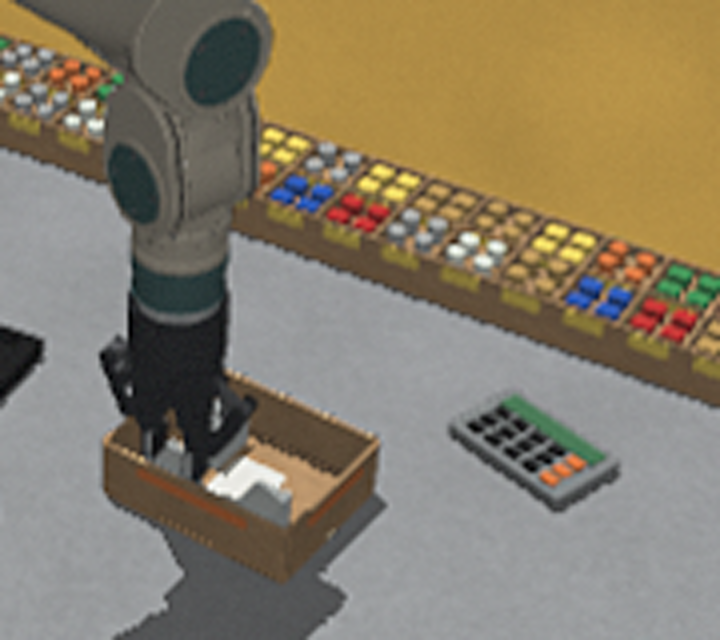

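Now I'll release and retreat up and toward the tray side, so the cameras can see.

Request:
play_rows(
  translation=[
    [1,0,0],
    [1,0,0],
    [1,0,0],
    [0,0,0],
    [-30,0,0],
    [-80,0,0],
    [-130,0,0],
    [-150,0,0],
  ],
  turn=[0,0,0,0,0,0,0,0],
  grip=[1,0.05,0.05,0.05,0.05,0.05,0.05,0.05],
)

```text
time_s: 33.85
ee_pos: [0.5196, -0.1271, 0.2493]
ee_rot: [-71.9, 88.1, 15.2]
force: [0.7, 0.1, 0.1]
gripper_width: 0.0405
```

Request:
play_rows(
  translation=[
    [0,0,60],
    [0,0,120],
    [0,0,180],
    [0,0,240],
    [0,0,300],
    [0,0,330],
    [0,0,330],
    [0,0,330],
  ],
  turn=[0,0,0,0,0,0,0,0],
  grip=[0.05,0.05,0.05,0.05,0.05,0.05,0.05,0.05],
)

```text
time_s: 34.85
ee_pos: [0.5362, 0.2019, 0.2525]
ee_rot: [-72.9, 88.1, 14.2]
force: [0.1, 0.5, 0.6]
gripper_width: 0.0408
```

Run:
```python
from h import *
t=read_camera("top"); s=read_camera("side")
crop("s",s,230,430,140,260,4,"s24.png"); crop("t",t,220,430,150,260,3.8,"t24.png"); cv2.imwrite("pics/t24f.png",t[:,:,::-1])
```

```text
(no output)
```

View pics/s24.png

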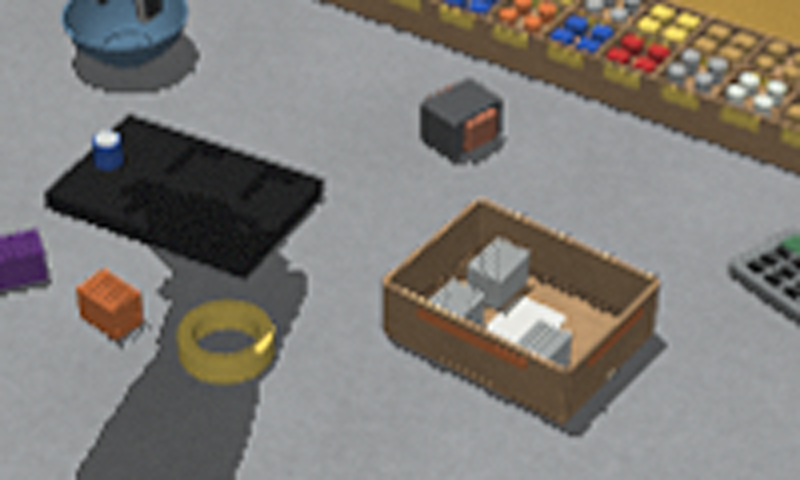

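View pics/t24.png

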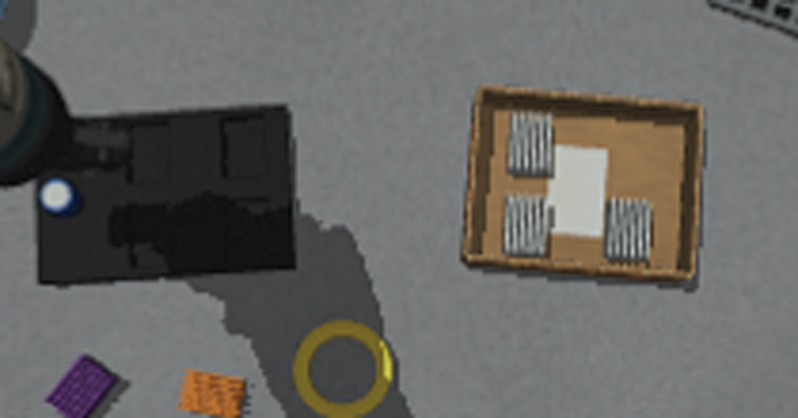

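View pics/t24f.png

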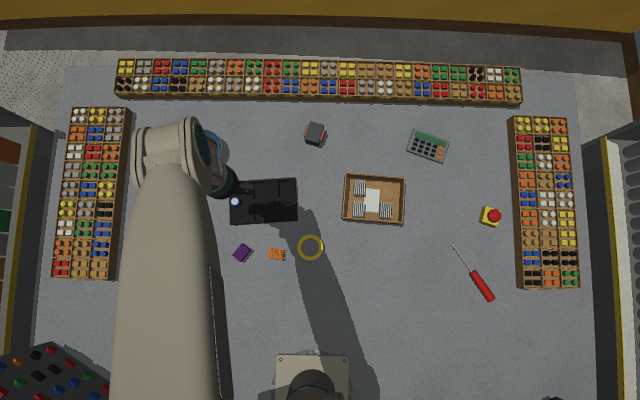

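Run:
```python
from h import *
def T(l): return np.array(l,float)/3.8+[220,150]-0.37
f=onz("top",T([(480,86),(703,103),(695,283),(463,262)]),.056); print(f,f.mean(0))
L=lambda i,j:np.linalg.norm(f[i]-f[j]); print(L(0,1),L(3,2),L(0,3),L(1,2))
print([rot(-CY)@(p[:2]-CT) for p in onz("top",T([(530,145),(526,226),(628,230)]),.036)])
o=arm.observe(); print(o['time_s'],o['qvel'])
```

```text
[[ 0.6217 -0.0869  0.056 ]
 [ 0.6123 -0.2576  0.056 ]
 [ 0.4744 -0.2496  0.056 ]
 [ 0.4868 -0.0756  0.056 ]] [ 0.5488 -0.1674  0.056 ]
0.17092029406325968 0.17442568203450518 0.1353069962098513 0.13811976465813686
[array([0.0275, 0.0412]), array([-0.0356,  0.0407]), array([-0.0331, -0.0376])]
34.95 [-0.3384 -0.1195 -0.033   0.0147  0.0136  0.1227]
```

```bash
python3 -c "
from rig import arm
print(arm.close_job())"
```

```text
the job is handed in; nothing more can be done
None
```

I folded all four carton walls upright while the carton was empty. Three heat sinks were present (one pocket was empty from the start), and I packed all three in the carton. The job was handed in at about 35 s, and it gave no verdict.

**Walls:** Each wall was pushed until it met its stop, with 8 to 12 N felt. In the last pictures the rim measured about 135–138 × 171–174 mm against an expected 134 × 174 mm. That is up to about 4 mm off, inside the roughly 7 mm of lean each wall is allowed.

**Heat sinks:** They stand fins up on the floor, none on another. In the carton's frame they are at about (28, 41), (-36, 41) and (-33, -38) mm.

**Everything else:** The capacitor is still in its round pocket. The tape, transformer, meter, screwdriver and stop button look unmoved. The dish and flux bottle were partly or fully hidden by the arm in the last top view, so I checked them less well. The gripper ended open, above and clear of everything.

**Off-nominal:**
- One sink had shifted about 3 mm before I picked it up, so I measured its position again first.
- The tool's tilt crept to about 2° over the run, with no visible effect on the placements.
- I saw no grip loss.

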